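# Tip the gauges out from under the tray cover and sort them

## Task

A setting ring and two pin gauges lie mixed under the cover of the tipping tray. Tip the tray up by its handle so that they slide out to the open front, then put the ring in the orange bin and both pin gauges in the green bin. Leave the step block, the yellow plug and the marker where they are.

Things in the scene. Friction and masses are not known exactly. Their poses are not given: they have to be found in the camera images.
- tray_stand: fixed stand of the tipping tray. Origin: on the bench under the middle of the hinge line, at the tray's front (robot-side) edge; +x runs to the tray's rear, +y to its left, z up. The hinge line runs along the stand's y axis, 32 mm above the bench, level with the pan's floor.
- pan (a joint): tilt of the blue tray pan about the hinge line (rad): 0 is level, grows as the rear is lifted, stop at 0.50. The hinge is stiff: the pan stays where it is left; lifting by the handle takes about 10 to 20 N. The pan's floor is slippery (friction about 0.14 to 0.22): parts begin to slide at 0.15 to 0.25 rad and come all the way to the front at 0.4 or more.
- pan_mid (a point): on the pan floor at the front end of the cover, mid-width, 115 mm behind the hinge line; axes: x to the rear along the floor, y left, z square to the floor. The pan is 250 x 228 mm; in front of here it is open (side walls 17 mm high), behind it a cover lies over it (38 to 41 mm above the floor). A 14 mm high, 4 mm thick rib along the middle makes two lanes 108 mm wide.
- handle (a point): middle of the handle bar on the cover: round steel bar 10 mm thick, 110 mm long across the tray (along y), 165 mm behind the hinge line and 72 mm above the pan floor; 26 mm free under it. It moves with the pan; its axes are the pan's (as pan_mid).
- left_gap (a point): left (+y) lane, on the floor at the inner face of the front stops, 6 mm behind the hinge line; axes as pan_mid. Two stops (13 mm high, 6 mm thick) close the lane but for a 34 mm wide gap in the middle, open past the floor's edge, for a finger. A pin comes to rest across the lane on the stops and is gripped along the lane, one finger in the gap, once no ring lies behind it.
- right_gap (a point): the same for the right (-y) lane. The left lane holds one pin in front and the ring behind it; the right lane holds the other pin (the pins may change places). The ring comes to lean on the pin, with room for fingers on both sides across the lane; draw it some 10 mm up the slope before lifting, lest it drag the pin along.
- setting_ring: grey steel setting ring, 52 mm outside diameter, 18 mm high, lying flat. Origin: centre of the underside; z along its axis.
- beige_pin: double-ended pin gauge, 97 mm long overall: hexagonal beige grip 44 mm long (15 mm across corners, 13 mm across flats) with a 12 mm round ground pin at each end. Origin: underside, 6.5 mm beside its axis; its y axis runs along the pin.
- beige_pin_center (a point): centre of the beige pin gauge, on its axis at mid-length (6.5 mm above the surface it lies on); y along the pin.
- green_pin: double-ended pin gauge, 84 mm long overall: hexagonal green grip 44 mm long (15 mm across corners, 13 mm across flats) with a 12 mm round ground pin at each end. Origin: underside, 6.5 mm beside its axis; its y axis runs along the pin.
- green_pin_center (a point): centre of the green pin gauge, on its axis at mid-length (6.5 mm above the surface it lies on); y along the pin.
- ring_bin: orange open bin fixed to the bench, outside 140 (x) x 150 (y) x 45 mm high, walls and floor 4 mm; a white card with a black ring sign on its front (-x) side. Origin: centre of the underside; z up. The two bins may change places. Between the tray and the bins stands a fixed clamp, up to 225 mm high, to be passed above.
- pin_bin: green open bin fixed to the bench, outside 140 (x) x 150 (y) x 45 mm high, walls and floor 4 mm; a white card with a black pin sign on its front (-x) side. Origin: centre of the underside; z up. The two bins may change places. Between the tray and the bins stands a fixed clamp, up to 225 mm high, to be passed above.
- step_block: bystander: aluminium step block 30x80x42 mm, origin at the centre of its underside.
- yellow_plug: bystander: yellow moulded plug 32x60x33 mm, origin at the centre of its underside.
- marker: bystander: red and white marker pen 129 mm long, 16 mm thick, origin at the centre of its underside.
Not all that is in view belongs to the job. Leave any red look-alike of the ring_bin alone.

How it is judged:
By the outcome, as a careful person would: the job done as asked, in the order asked, and still so for the second after the job is handed in, with the robot touching nothing.
It also fails if it takes over 72 s, if anything falls off the work surface, if the arm or the gripper's body presses on something with over 40 N, if the wrist force passes 120 N, or if a joint passes its speed limit or range.

## Robot

A 6-joint arm with a two-finger parallel gripper is mounted at the origin on a cart in front of the work surface, level with it; the furniture and walls round the work are solid. World frame = base frame: x ahead of the robot, y to its left, z up, the work surface at z = 0. Lengths are in m, angles in rad, forces in N, time in s.
With the tool pointing down it reaches from about 0.275 to 0.75 m from the base axis. Payload 10.2 kg.
Tool frame: the origin (TCP) lies on the centre line of the jaws, within the pads' length; the fingertips stand 14 mm ahead of it and the grasp point (between the pads) lies 5 mm behind it (r.finger_overhang is the distance from the TCP to the fingertips, in m); z points along the fingers, y is the direction in which the jaws open and shut (so a half turn about z gives the same grasp; the last joint's range is limited). The gripper opens to 85 mm and grips with 20 to 120 N. Pads are 22 mm wide; open, the fingers measure 114 mm over their backs; the gripper's body (76 mm by 85 mm) begins 54 mm behind the grasp point. The pads swing forward as they close: fully open they stand 13 mm farther back than shut.
Start: joints at [0.945, 0.313, 1.498, -0, 1.331, -0.223], TCP at [0.206, 0.483, 0.245] pointing down, gripper open.
Joint ranges: [-2.94, 2.94], [-0.97, 2.17], [0.19, 2.56], [-1.23, 4.37], [0.02, 3.11], [-2.88, 2.88]. Speed limits (rad/s): [2.39, 2.39, 3.01, 3.14, 3.14, 3.14].

## Interface

Orientations are given as a unit quaternion [w, x, y, z].
In Python, from plant import r, cams gives the robot as it stands.
- The arm moves only by the tool move_arm, never from a script. Its argument "series" is a list of rows, each an object of numbers: "fingers": the opening, from 0 (shut) to 1 (fully open); "dx", "dy", "dz": the shift along the tool's x, y, z in m; "roll": the turn about the tool's z in rad. In form: [{"fingers": .., "dx": .., "dy": .., "dz": .., "roll": ..}, ...]. A call has 1 to 20 rows; each row shifts and turns the commanded pose from where the row before left it, along the tool's axes as they then stand; what a row does not reach is not made up. A row lasts 1/10 s, in which the tool goes at most 50 mm and 8.59 degrees, less where a joint would pass 70% of its speed; a pose out of reach is approached as far as the arm can. A call is refused whole if a number of a shift passes 0.05 or a number of a turn 0.15, either way. A call with a gripper value outside its range is refused whole. The fingers move at their own pace and stop on an object; "squeeze" is the grip in N (left out, the last holds). Time passes only in rows, so rows that do not move let the fingers close. It gives the time, the measured TCP pose, the force and the opening at its end, in the units of the state.
- r.read_state(): the state, without advancing time (a new reading comes with each control period).
- cams.grab_frame(name): name is "scene" or "top" or "wrist"; returns (picture, depth): 384x512x3 uint8, red, green, blue; 384x512 float32, m along the optical axis (not along the pixel's ray), 0 where there is no reading.
- cams.get_calibration(name): a dict with "fov_y" (degrees; the focal length in pixels is half the picture's height over the tangent of half this angle, whatever the lens; pixels are square), "cx", "cy" (the principal point, pixels), "k1" (the pictures are not rectified: a ray, as slopes to the right and down, at radius r is drawn at 1 + k1 r^2 times it, then the intrinsics apply), "position" and "attitude" of the camera in the world; the wrist camera has in their place "hand_eye" (4x4, takes a point from camera to tool coordinates, whose origin is the TCP and whose axes are the flange's). Camera axes: x right, y down, z forward; pixel columns grow to the right and rows downward; lengths in m; the calibration is good to about 2 mm. A picture is of the moment at which its call begins: read the wrist's pose just before it. get_calibration takes no time and is no camera call.
- r.job_done(): hands the job in, once; it reports no verdict.
The state is a dict: "t": time; "qpos": joint angles; "dq": joint speeds; "tau": joint torques, N m; "tcp_pos": TCP position; "ee_rot": TCP orientation; "ft_force": force on the tool from outside, world axes, zero at the start; "moment": the same for the moment, N m; "finger_gap": opening from 0.0 (shut) to 1.0 (fully open).
Only numpy, scipy, OpenCV 4.12 (cv2) and the standard library are available. Lean on these libraries where they do the work, as an engineer would, in place of code of your own. Each camera call takes 0.05 s, during which the arm holds its last target.

## Working session

There is one attempt and no reset: what is moved stays moved. The work goes in short steps, Python scripts to look and compute and a tool call to move; the robot and the scene stay as the last step left them, time stands still between calls to the robot, and variables do not carry over. Pictures are saved under pics/ and viewed, and the job is handed in when it is done.

Besides the shell and the picture viewer there is one more tool, called after ">>>" by a JSON object that holds its "fn" and its "kwargs". move_arm: Moves the arm, as the interface text tells. Its arguments: {"type":"object","properties":{"series":{"type":"array","items":{"type":"object","properties":{"fingers":{"type":"number"},"dx":{"type":"number"},"dy":{"type":"number"},"dz":{"type":"number"},"roll":{"type":"number"}}}},"squeeze":{"type":"number"}},"required":["series"]}

```bash
ls; mkdir -p pics; cat > h.py <<'E'
import numpy as np, cv2
from plant import r, cams
from scipy.spatial.transform import Rotation as R
def save(name,fn):
    s=r.read_state()
    im,d=cams.grab_frame(name)
    cv2.imwrite('pics/%s.png'%fn,im[:,:,::-1]); np.savez('pics/%s.npz'%fn,im=im,d=d,tp=s['tcp_pos'],q=s['ee_rot'],name=name)
    return im,d
def q2R(q): return R.from_quat([q[1],q[2],q[3],q[0]]).as_matrix()
def campose(z):
    name=str(z['name']); c=cams.get_calibration(name)
    if name=='wrist':
        T=np.eye(4);T[:3,:3]=q2R(z['q']);T[:3,3]=z['tp']; T=T@np.array(c['hand_eye']); return c,T[:3,:3],T[:3,3]
    a=np.array(c['attitude']); Rm=q2R(a) if a.size==4 else a
    return c,Rm,np.array(c['position'])
def slopes(c,u,v):
    f=192/np.tan(np.radians(c['fov_y'])/2)
    K=np.array([[f,0,c['cx']],[0,f,c['cy']],[0,0,1.]])
    x=cv2.undistortPoints(np.array([[[u,v]]],float),K,np.array([c['k1'],0,0,0.]))[0,0]
    return np.array([x[0],x[1],1])
def ray(z,u,v):
    c,Rm,p=campose(z); return p,Rm@slopes(c,u,v)
def onz(fn,u,v,h):
    z=np.load('pics/%s.npz'%fn); p,d=ray(z,u,v); return p+d*(h-p[2])/d[2]
def bydepth(fn,u,v):
    z=np.load('pics/%s.npz'%fn); p,d=ray(z,u,v); return p+d*float(z['d'][int(v),int(u)])
def cloud(fn):
    z=np.load('pics/%s.npz'%fn); c,Rm,p=campose(z)
    f=192/np.tan(np.radians(c['fov_y'])/2); K=np.array([[f,0,c['cx']],[0,f,c['cy']],[0,0,1.]])
    vv,uu=np.mgrid[0:384,0:512]; pts=np.stack([uu,vv],-1).reshape(-1,1,2).astype(float)
    x=cv2.undistortPoints(pts,K,np.array([c['k1'],0,0,0.])).reshape(384,512,2)
    P=np.dstack([x,np.ones((384,512))])*z['d'][...,None]
    return P@Rm.T+p, z['d']>0, z['im']
E
python3 - <<'E'
from h import *
print(r.read_state())
for n in ('scene','top'):
    save(n,n+'0'); print(cams.get_calibration(n))
print(cams.get_calibration('wrist'))
E
```

```text
pics
{'t': 0.0, 'qpos': array([ 9.44579250e-01,  3.13460160e-01,  1.49847031e+00,  2.46155436e-05,
        1.33102462e+00, -2.23395468e-01]), 'dq': array([-0.00012124,  0.00147758, -0.00124307,  0.00073835,  0.0001891 ,
       -0.00143431]), 'tau': array([ 1.36968396e-03, -4.12268436e+01, -2.59742242e+01, -1.06070393e-04,
        4.07300729e-03,  4.25013070e-05]), 'tcp_pos': array([0.20565822, 0.48276442, 0.24471737]), 'ee_rot': array([-2.91650653e-04,  2.00054640e-01,  9.79784505e-01, -6.15742265e-04]), 'ft_force': array([0.32735299, 0.41097486, 0.35442309]), 'moment': array([-0.04257419, -0.04183016,  0.00942412]), 'finger_gap': 1.0023812451269687}
{'fov_y': 48.91703188000096, 'cx': 255.9118341393395, 'cy': 198.8681345195242, 'k1': -0.029047488165615733, 'position': array([-0.23935488, -1.08655716,  0.71734965]), 'attitude': array([-0.52651802,  0.80921661, -0.21518239,  0.14711827])}
{'fov_y': 55.36341125991169, 'cx': 251.78245395677254, 'cy': 189.64581506092958, 'k1': -0.11181544923781511, 'position': array([0.19963368, 0.18315727, 1.88203594]), 'attitude': array([-0.05232958,  0.71140686, -0.69770699,  0.06608221])}
{'fov_y': 70.90660309034241, 'cx': 256.22190419260056, 'cy': 193.04750625399012, 'k1': 0.0029069763022978295, 'hand_eye': array([[-3.20593420e-04, -9.65136769e-01, -2.61745895e-01,
         6.52574587e-02],
       [ 9.99997857e-01, -8.44734327e-04,  1.88996824e-03,
        -8.84045422e-04],
       [-2.04518358e-03, -2.61744728e-01,  9.65134972e-01,
        -1.27476901e-01],
       [ 0.00000000e+00,  0.00000000e+00,  0.00000000e+00,
         1.00000000e+00]])}
```

View pics/scene0.png

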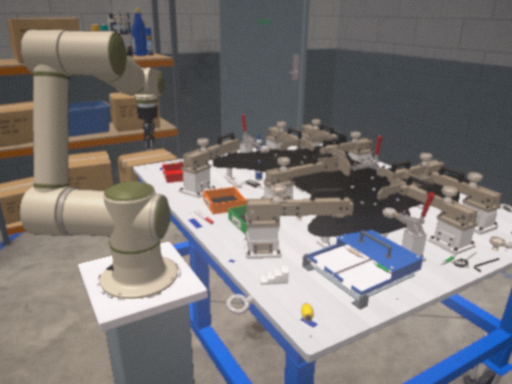

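View pics/top0.png

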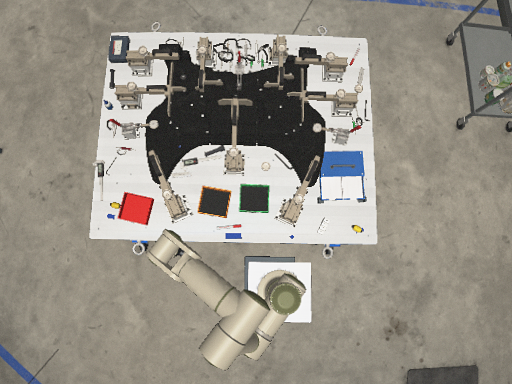

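The top view shows the blue tray at about (343,178), the orange bin at (214,201), the green bin at (255,198) and a red decoy at (136,208). I'll measure these.

```bash
python3 - <<'E'
from h import *
z=np.load('pics/top0.npz');im=z['im']
cv2.imwrite('pics/top0c.png',cv2.resize(im[140:250,180:380,::-1],None,fx=4,fy=4,interpolation=cv2.INTER_CUBIC))
z=np.load('pics/scene0.npz');im2=z['im']
cv2.imwrite('pics/scene0c.png',cv2.resize(im2[160:330,190:440,::-1],None,fx=3,fy=3,interpolation=cv2.INTER_CUBIC))
hsv=cv2.cvtColor(im,cv2.COLOR_RGB2HSV)
P,ok,_=cloud('top0')
for nm,lo,hi,box,h in (('blue',(100,120,60),(125,255,255),(310,385,140,215),0),('or',(8,150,120),(18,255,255),(190,240,180,220),.045),('gr',(60,120,50),(80,255,255),(230,280,175,220),.045)):
    m=cv2.inRange(hsv,lo,hi); k=np.zeros_like(m); k[box[2]:box[3],box[0]:box[1]]=1; m*=k
    v,u=np.nonzero(m); rc=cv2.minAreaRect(np.stack([u,v],1).astype(np.float32)); b=cv2.boxPoints(rc)
    print(nm,len(u),rc); 
    for q in b: print('  ',q,onz('top0',*q,h).round(3), onz('top0',*q,.03).round(3))
    print('  c',onz('top0',*rc[0],h).round(3))
E
```

```text
blue 989 ((341.4620056152344, 175.3238067626953), (47.74935531616211, 43.71918869018555), 88.15238952636719)
   [318.84402 152.16632] [ 0.73  -0.206  0.   ] [ 0.721 -0.2    0.03 ]
   [362.5405  150.75674] [ 0.745 -0.446  0.   ] [ 0.736 -0.436  0.03 ]
   [364.08   198.4813] [ 0.484 -0.445 -0.   ] [ 0.479 -0.435  0.03 ]
   [320.3835  199.89087] [ 0.472 -0.211  0.   ] [ 0.467 -0.204  0.03 ]
  c [ 0.606 -0.326  0.   ]
or 120 ((213.98492431640625, 201.58558654785156), (29.253862380981445, 27.34222412109375), 10.007980346679688)
   [197.20473 212.50673] [0.388 0.423 0.045] [0.39  0.425 0.03 ]
   [201.9564  185.58055] [0.527 0.404 0.045] [0.529 0.406 0.03 ]
   [230.76512 190.66444] [0.503 0.257 0.045] [0.506 0.257 0.03 ]
   [226.01344 217.59062] [0.366 0.277 0.045] [0.367 0.278 0.03 ]
  c [0.446 0.34  0.045]
gr 95 ((254.24124145507812, 198.1927490234375), (28.107341766357422, 26.881336212158203), 2.602562189102173)
   [239.59177 210.98141] [0.401 0.21  0.045] [0.402 0.21  0.03 ]
   [240.81238 184.1278 ] [0.538 0.207 0.045] [0.541 0.207 0.03 ]
   [268.89072 185.40408] [0.535 0.063 0.045] [0.537 0.062 0.03 ]
   [267.6701  212.25769] [0.397 0.068 0.045] [0.399 0.067 0.03 ]
  c [0.467 0.137 0.045]
```

View pics/top0c.png

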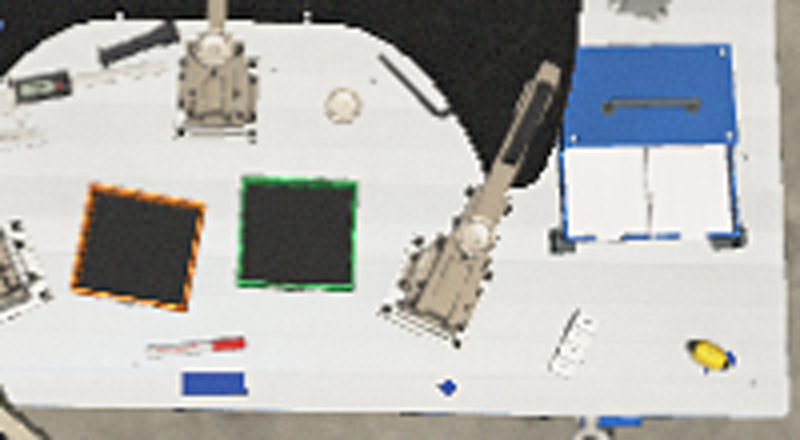

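View pics/scene0c.png

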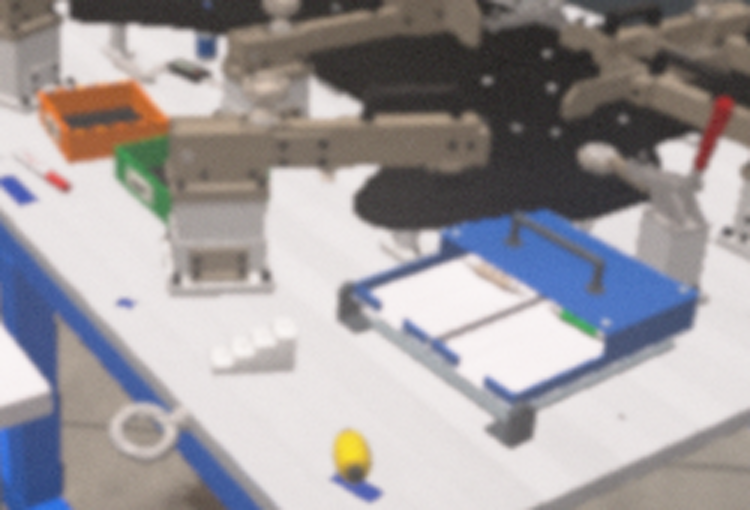

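>>> {"fn": "move_arm", "kwargs": {"series": [{"dz": -0.015, "roll": 0.14}, {"dz": -0.015, "roll": 0.14}, {"dz": -0.015, "roll": 0.14}, {"dz": -0.015, "roll": 0.14}, {"dz": -0.015, "roll": 0.14}, {"dz": -0.015, "roll": 0.14}, {"dz": -0.015, "roll": 0.14}, {"dz": -0.015, "roll": 0.14}]}}

```text
schema error: expected keys fingers, dx, dy, dz, roll
```

>>> {"fn": "move_arm", "kwargs": {"series": [{"fingers": 1, "dx": 0, "dy": 0, "dz": -0.015, "roll": 0.14}, {"fingers": 1, "dx": 0, "dy": 0, "dz": -0.015, "roll": 0.14}, {"fingers": 1, "dx": 0, "dy": 0, "dz": -0.015, "roll": 0.14}, {"fingers": 1, "dx": 0, "dy": 0, "dz": -0.015, "roll": 0.14}, {"fingers": 1, "dx": 0, "dy": 0, "dz": -0.015, "roll": 0.14}, {"fingers": 1, "dx": 0, "dy": 0, "dz": -0.015, "roll": 0.14}, {"fingers": 1, "dx": 0, "dy": 0, "dz": -0.015, "roll": 0.14}, {"fingers": 1, "dx": 0, "dy": 0, "dz": -0.015, "roll": 0.14}]}}

```text
t: 0.9
tcp_pos: [0.2057, 0.4829, 0.3656]
ee_rot: [0.0, 0.692, 0.722, -0.0]
ft_force: [0.2, -0.3, -1.3]
finger_gap: 1.0
```

>>> {"fn": "move_arm", "kwargs": {"series": [{"fingers": 1, "dx": -0.025, "dy": 0.009, "dz": 0, "roll": 0}, {"fingers": 1, "dx": -0.045, "dy": 0.0155, "dz": 0, "roll": 0}, {"fingers": 1, "dx": -0.045, "dy": 0.0155, "dz": 0, "roll": 0}, {"fingers": 1, "dx": -0.045, "dy": 0.0155, "dz": 0, "roll": 0}, {"fingers": 1, "dx": -0.045, "dy": 0.0155, "dz": 0, "roll": 0}, {"fingers": 1, "dx": -0.045, "dy": 0.0155, "dz": 0, "roll": 0}, {"fingers": 1, "dx": -0.045, "dy": 0.0155, "dz": 0, "roll": 0}, {"fingers": 1, "dx": -0.045, "dy": 0.0155, "dz": 0, "roll": 0}, {"fingers": 1, "dx": -0.045, "dy": 0.0155, "dz": 0, "roll": 0}, {"fingers": 1, "dx": -0.045, "dy": 0.0155, "dz": 0, "roll": 0}, {"fingers": 1, "dx": -0.045, "dy": 0.0155, "dz": 0, "roll": 0}, {"fingers": 1, "dx": -0.045, "dy": 0.0155, "dz": 0, "roll": 0}, {"fingers": 1, "dx": -0.045, "dy": 0.0155, "dz": 0, "roll": 0}, {"fingers": 0.5, "dx": -0.045, "dy": 0.0155, "dz": 0, "roll": 0}, {"fingers": 0.5, "dx": -0.045, "dy": 0.0155, "dz": 0, "roll": 0}, {"fingers": 0.5, "dx": -0.045, "dy": 0.0155, "dz": 0, "roll": 0}, {"fingers": 0.5, "dx": -0.045, "dy": 0.0155, "dz": 0, "roll": 0}, {"fingers": 0.5, "dx": -0.045, "dy": 0.0155, "dz": 0, "roll": 0}, {"fingers": 0.5, "dx": -0.025, "dy": 0.009, "dz": 0, "roll": 0}]}}

```text
t: 2.8
tcp_pos: [0.5263, -0.3206, 0.3636]
ee_rot: [-0.001, 0.691, 0.723, -0.0]
ft_force: [0.4, 0.8, 1.0]
finger_gap: 0.502
```

```bash
python3 - <<'E'
from h import *
save('wrist','w1'); s=r.read_state(); print(s['tcp_pos'],s['qpos'],s['finger_gap'])
im=cv2.imread('pics/w1.png'); cv2.imwrite('pics/w1b.png',cv2.resize(im,None,fx=1.5,fy=1.5))
E
```

```text
[ 0.52669097 -0.32278452  0.36252895] [-7.38927056e-01  4.94493394e-01  9.37921246e-01 -7.35744613e-04
  1.71189711e+00 -7.83488739e-01] 0.4990145973736789
```

View pics/w1b.png

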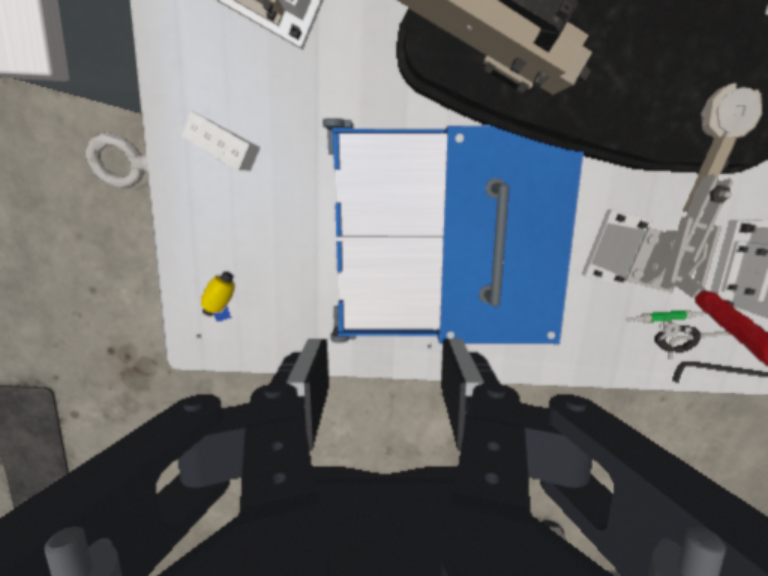

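The wrist view shows the tray: the handle from (499,187) to (493,298), the front edge at u≈338 and the rib along v≈236 (1.5x pixels).

```bash
python3 - <<'E'
from h import *
def g(u,v,h): return onz('w1',u/1.5,v/1.5,h).round(4)
a,b=g(503,187,.104),g(494.5,300,.104); print('handle',a,b,(a+b)/2, np.arctan2(-(a-b)[0],(a-b)[1]), np.linalg.norm(a-b))
for p in ((339,236.5),(443,236.5)): print('rib',g(*p,.046))
for p in ((341,131),(447,131),(345,334),(441,334)): print('wall',g(*p,.049))
for p in ((500,243),(520,243),(390,180),(390,290),(200,130),(240,150)): print(p,bydepth('w1',p[0]/1.5,p[1]/1.5).round(4))
E
```

```text
handle [ 0.6339 -0.256   0.104 ] [ 0.6387 -0.3651  0.104 ] [ 0.6363  -0.31055  0.104  ] 0.04396797899366995 0.10920554015250322
rib [ 0.4765 -0.3168  0.046 ]
rib [ 0.5908 -0.3116  0.046 ]
wall [ 0.4771 -0.2083  0.049 ]
wall [ 0.5855 -0.2033  0.049 ]
wall [ 0.4857 -0.4298  0.049 ]
wall [ 0.5975 -0.4247  0.049 ]
(500, 243) [ 0.6363 -0.3076  0.1075]
(520, 243) [ 0.6674 -0.3114  0.0722]
(390, 180) [ 0.5298 -0.2543  0.032 ]
(390, 290) [ 0.536  -0.3793  0.0306]
(200, 130) [ 0.3211 -0.2114  0.0215]
(240, 150) [ 0.37   -0.231   0.0403]
```

>>> {"fn": "move_arm", "kwargs": {"series": [{"fingers": 0.5, "dx": 0.002, "dy": 0.025, "dz": 0.03, "roll": 0}, {"fingers": 0.5, "dx": 0.002, "dy": 0.025, "dz": 0.04, "roll": 0}, {"fingers": 0.5, "dx": 0.002, "dy": 0.025, "dz": 0.04, "roll": 0}, {"fingers": 0.5, "dx": 0.001, "dy": 0.02, "dz": 0.04, "roll": 0}, {"fingers": 0.5, "dx": 0, "dy": 0.015, "dz": 0.04, "roll": 0}, {"fingers": 0.5, "dx": 0, "dy": 0, "dz": 0.02, "roll": 0}, {"fingers": 0.5, "dx": 0, "dy": 0, "dz": 0, "roll": 0}]}}

```text
t: 3.55
tcp_pos: [0.6346, -0.3042, 0.151]
ee_rot: [-0.004, 0.69, 0.724, -0.001]
ft_force: [0.4, -0.2, -0.2]
finger_gap: 0.499
```

```bash
python3 - <<'E'
from h import *
save('wrist','w2'); s=r.read_state(); print(s['tcp_pos'],s['qpos'],s['ft_force'])
im=cv2.imread('pics/w2.png'); cv2.imwrite('pics/w2b.png',cv2.resize(im,None,fx=1.5,fy=1.5))
E
```

```text
[ 0.63522846 -0.30494757  0.15412431] [-6.13353263e-01  7.93325768e-01  9.68479198e-01 -7.12214477e-05
  1.38266416e+00 -6.61453407e-01] [-0.27625624 -0.02594848 -0.36362409]
```

View pics/w2b.png

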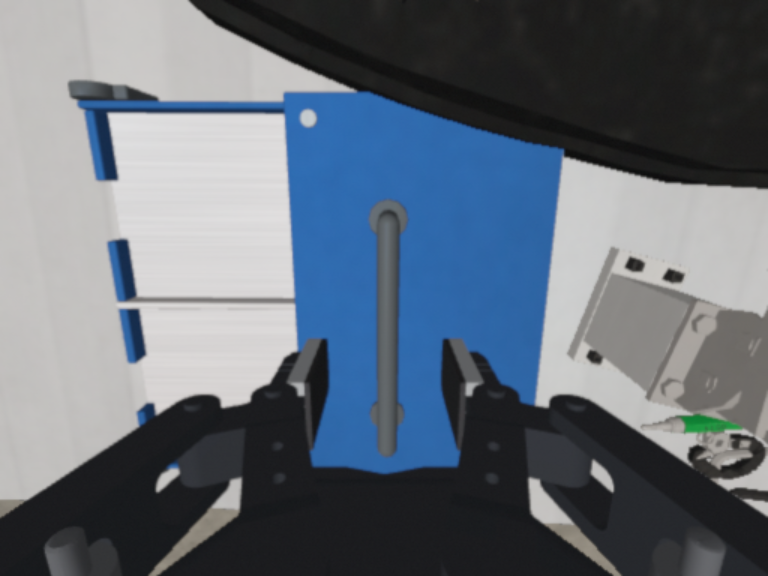

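>>> {"fn": "move_arm", "kwargs": {"series": [{"fingers": 0.5, "dx": -0.005, "dy": 0.001, "dz": 0.025, "roll": 0}, {"fingers": 0.5, "dx": 0, "dy": 0, "dz": 0.025, "roll": 0}, {"fingers": 0, "dx": 0, "dy": 0, "dz": 0, "roll": 0}, {"fingers": 0, "dx": 0, "dy": 0, "dz": 0, "roll": 0}, {"fingers": 0, "dx": 0, "dy": 0, "dz": 0, "roll": 0}, {"fingers": 0, "dx": 0, "dy": 0, "dz": 0, "roll": 0}], "squeeze": 60}}

```text
t: 4.2
tcp_pos: [0.636, -0.3108, 0.1079]
ee_rot: [-0.0, 0.69, 0.724, -0.001]
ft_force: [-9.3, 0.5, 2.6]
finger_gap: 0.091
```

>>> {"fn": "move_arm", "kwargs": {"series": [{"fingers": 0, "dx": 0, "dy": -0.0038, "dz": -0.0081, "roll": 0}, {"fingers": 0, "dx": 0, "dy": -0.0042, "dz": -0.008, "roll": 0}, {"fingers": 0, "dx": 0, "dy": -0.0046, "dz": -0.0078, "roll": 0}, {"fingers": 0, "dx": 0, "dy": -0.005, "dz": -0.0075, "roll": 0}, {"fingers": 0, "dx": 0, "dy": -0.0053, "dz": -0.0072, "roll": 0}, {"fingers": 0, "dx": 0, "dy": -0.0057, "dz": -0.007, "roll": 0}, {"fingers": 0, "dx": 0, "dy": 0, "dz": 0, "roll": 0}]}}

```text
t: 4.9
tcp_pos: [0.6085, -0.312, 0.1532]
ee_rot: [0.002, 0.69, 0.724, 0.0]
ft_force: [-1.0, -1.4, -0.5]
finger_gap: 0.086
```

>>> {"fn": "move_arm", "kwargs": {"series": [{"fingers": 0, "dx": 0, "dy": -0.006, "dz": -0.0067, "roll": 0}, {"fingers": 0, "dx": 0, "dy": -0.0064, "dz": -0.0063, "roll": 0}, {"fingers": 0, "dx": 0, "dy": -0.0066, "dz": -0.006, "roll": 0}, {"fingers": 0, "dx": 0, "dy": -0.0052, "dz": -0.004, "roll": 0}, {"fingers": 0, "dx": 0, "dy": 0, "dz": 0, "roll": 0}, {"fingers": 0, "dx": 0, "dy": 0, "dz": 0, "roll": 0}, {"fingers": 0, "dx": 0, "dy": 0, "dz": 0, "roll": 0}, {"fingers": 0, "dx": 0, "dy": 0, "dz": 0, "roll": 0}]}}

```text
t: 5.7
tcp_pos: [0.5855, -0.3131, 0.1766]
ee_rot: [0.003, 0.69, 0.724, 0.001]
ft_force: [5.6, -0.4, 5.3]
finger_gap: 0.085
```

```bash
python3 - <<'E'
from h import *
save('wrist','w3'); s=r.read_state(); print(s['tcp_pos'],s['t'],s['ft_force'])
save('scene','s3')
a=cv2.imread('pics/w3.png'); cv2.imwrite('pics/w3b.png',cv2.resize(a,None,fx=1.5,fy=1.5))
b=cv2.imread('pics/s3.png')[190:330,270:450]; cv2.imwrite('pics/s3b.png',cv2.resize(b,None,fx=4,fy=4,interpolation=cv2.INTER_CUBIC))
E
```

```text
[ 0.58551529 -0.31306289  0.1765909 ] 5.75 [ 5.06964763 -0.47582359  4.93253312]
```

View pics/w3b.png

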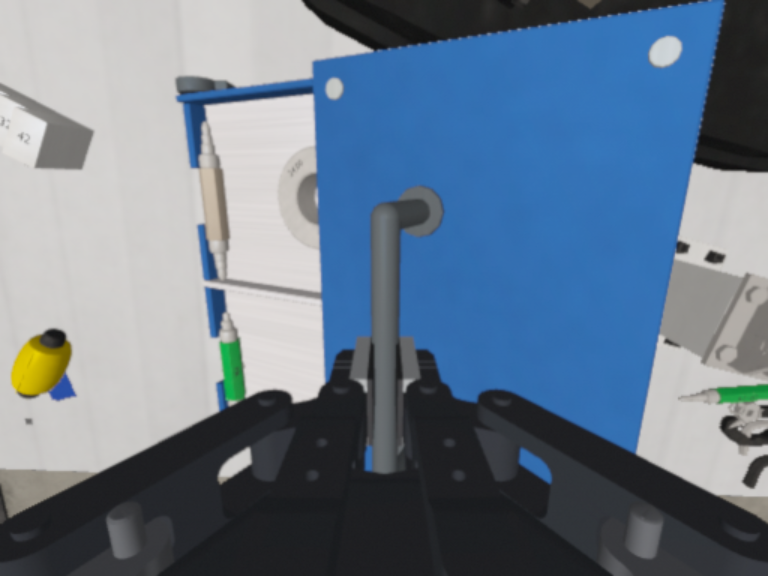

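View pics/s3b.png

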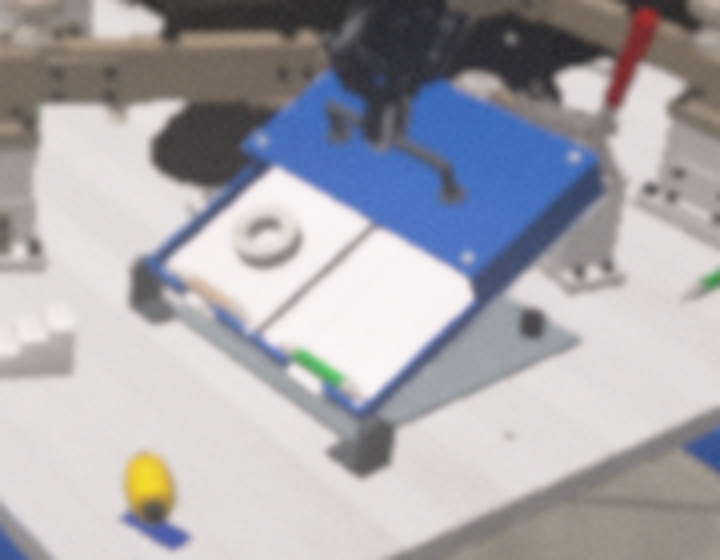

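The pins rest at the stops and the ring is partly out. I'll wait briefly and look again.

>>> {"fn": "move_arm", "kwargs": {"series": [{"fingers": 0, "dx": 0, "dy": 0, "dz": 0, "roll": 0}, {"fingers": 0, "dx": 0, "dy": 0, "dz": 0, "roll": 0}, {"fingers": 0, "dx": 0, "dy": 0, "dz": 0, "roll": 0}, {"fingers": 0, "dx": 0, "dy": 0, "dz": 0, "roll": 0}, {"fingers": 0, "dx": 0, "dy": 0, "dz": 0, "roll": 0}]}}

```text
t: 6.3
tcp_pos: [0.5855, -0.3131, 0.1766]
ee_rot: [0.003, 0.69, 0.724, 0.001]
ft_force: [5.9, 0.7, 5.0]
finger_gap: 0.087
```

```bash
python3 - <<'E'
from h import *
save('wrist','w4'); s=r.read_state(); print(s['tcp_pos'],s['t'],s['ft_force'])
a=cv2.imread('pics/w4.png'); cv2.imwrite('pics/w4b.png',cv2.resize(a,None,fx=1.5,fy=1.5))
P,ok,im=cloud('w4')
for u,v in ((260,110),(270,160),(275,250),(290,330),(280,300)):
  print(u,v,P[int(v/1.5),int(u/1.5)].round(4))
E
```

```text
[ 0.58553313 -0.31306606  0.1766313 ] 6.35 [5.33922324 0.5033573  5.54991309]
260 110 [ 0.5104 -0.2126  0.0526]
270 160 [ 0.5172 -0.2396  0.0584]
275 250 [ 0.5176 -0.2926  0.0548]
290 330 [ 0.5267 -0.3449  0.0571]
280 300 [ 0.5195 -0.3258  0.0541]
```

View pics/w4b.png

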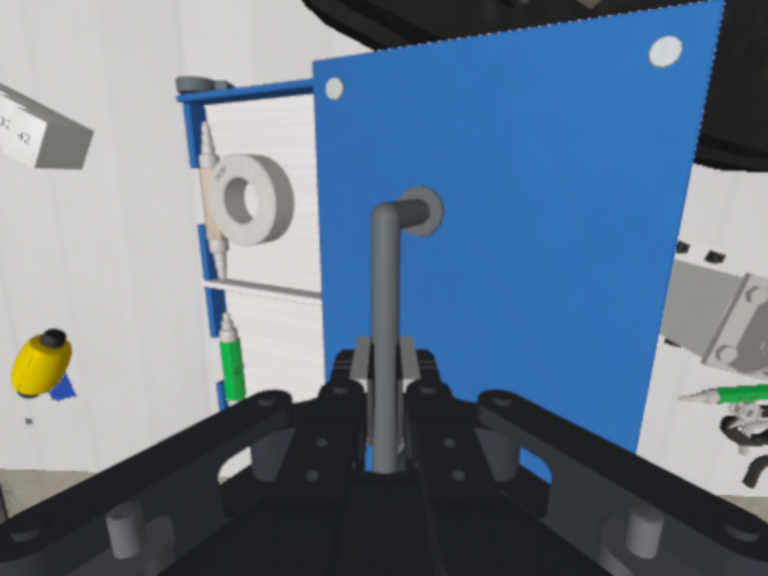

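>>> {"fn": "move_arm", "kwargs": {"series": [{"fingers": 0, "dx": 0, "dy": 0.0056, "dz": 0.0047, "roll": 0}, {"fingers": 0, "dx": 0, "dy": 0.0053, "dz": 0.005, "roll": 0}, {"fingers": 0, "dx": 0, "dy": 0.0051, "dz": 0.0051, "roll": 0}, {"fingers": 0, "dx": 0, "dy": 0.0048, "dz": 0.0053, "roll": 0}, {"fingers": 0, "dx": 0, "dy": 0.0047, "dz": 0.0055, "roll": 0}, {"fingers": 0, "dx": 0, "dy": 0.0044, "dz": 0.0057, "roll": 0}, {"fingers": 0, "dx": 0, "dy": 0.0042, "dz": 0.0059, "roll": 0}, {"fingers": 0, "dx": 0, "dy": 0.0039, "dz": 0.006, "roll": 0}, {"fingers": 0, "dx": 0, "dy": 0, "dz": 0, "roll": 0}]}}

```text
t: 7.25
tcp_pos: [0.6234, -0.3113, 0.1321]
ee_rot: [0.002, 0.69, 0.724, 0.0]
ft_force: [7.0, -2.8, -0.4]
finger_gap: 0.087
```

>>> {"fn": "move_arm", "kwargs": {"series": [{"fingers": 0.5, "dx": 0, "dy": 0, "dz": 0, "roll": 0}, {"fingers": 0.5, "dx": 0, "dy": 0, "dz": 0, "roll": 0}, {"fingers": 0.5, "dx": 0, "dy": 0, "dz": 0, "roll": 0}, {"fingers": 0.5, "dx": 0, "dy": 0, "dz": -0.03, "roll": 0}, {"fingers": 0.8, "dx": 0, "dy": 0, "dz": -0.05, "roll": 0}, {"fingers": 0.8, "dx": 0, "dy": -0.04, "dz": -0.03, "roll": 0}, {"fingers": 0.8, "dx": 0, "dy": -0.04, "dz": -0.02, "roll": 0}, {"fingers": 0.8, "dx": 0, "dy": -0.04, "dz": -0.02, "roll": 0}, {"fingers": 0.8, "dx": 0, "dy": 0, "dz": 0, "roll": -0.14}, {"fingers": 0.8, "dx": 0, "dy": 0, "dz": 0, "roll": -0.143}, {"fingers": 0.8, "dx": 0, "dy": 0, "dz": 0, "roll": -0.143}, {"fingers": 0.8, "dx": 0, "dy": 0, "dz": 0, "roll": -0.143}, {"fingers": 0.8, "dx": 0, "dy": 0, "dz": 0, "roll": -0.143}, {"fingers": 0.8, "dx": 0, "dy": 0, "dz": 0, "roll": -0.143}, {"fingers": 0.8, "dx": 0, "dy": 0, "dz": 0, "roll": -0.143}, {"fingers": 0.8, "dx": 0, "dy": 0, "dz": 0, "roll": -0.143}, {"fingers": 0.8, "dx": 0, "dy": 0, "dz": 0, "roll": -0.143}, {"fingers": 0.8, "dx": 0, "dy": 0, "dz": 0, "roll": -0.143}, {"fingers": 0.8, "dx": 0, "dy": 0, "dz": 0, "roll": -0.143}, {"fingers": 0.8, "dx": 0, "dy": 0, "dz": 0, "roll": 0}]}}

```text
t: 9.25
tcp_pos: [0.502, -0.3167, 0.2809]
ee_rot: [-0.0, -0.024, 1.0, 0.0]
ft_force: [0.1, -0.2, -0.3]
finger_gap: 0.804
```

```bash
python3 - <<'E'
from h import *
save('wrist','w5'); s=r.read_state(); print(s['tcp_pos'],s['ee_rot'],s['t'],s['ft_force'])
a=cv2.imread('pics/w5.png'); cv2.imwrite('pics/w5b.png',cv2.resize(a,None,fx=1.5,fy=1.5))
E
```

```text
[ 0.50206759 -0.3166791   0.28084714] [-1.01311897e-04 -2.20159316e-02  9.99757615e-01  7.03116029e-06] 9.3 [0.02750607 0.11163528 0.09399894]
```

View pics/w5b.png

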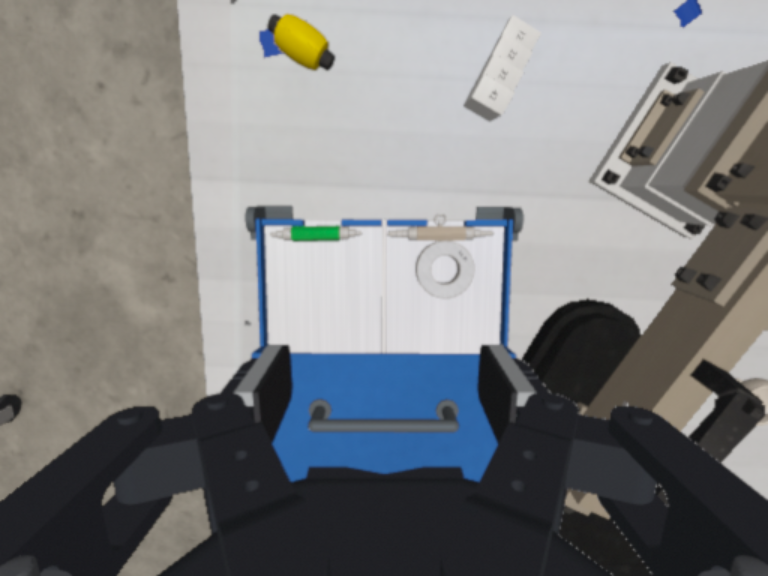

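Everything stayed at the front: the green pin is at (316,234), the beige pin at (441,234) and the ring at (445,269) (1.5x pixels). I'll measure them and the pan plane.

```bash
cat > m.py <<'E'
from h import *
import sys
def measure(fn,quiet=0):
    P,ok,im=cloud(fn)
    ax=np.array([np.cos(.044),np.sin(.044)]); ay=np.array([-ax[1],ax[0]]); h0=np.array([.4715,-.3178])
    hsv=cv2.cvtColor(im,cv2.COLOR_RGB2HSV)
    w=(hsv[...,1]<25)&(hsv[...,2]>190)&ok
    a=(P[...,:2]-h0)@ax; b=(P[...,:2]-h0)@ay
    m=w&(a>.08)&(a<.11)&(abs(b)<.1)&(abs(b)>.01)
    A=np.c_[a[m],np.ones(m.sum())]; c=np.linalg.lstsq(A,P[...,2][m],rcond=None)[0]
    m&=abs(P[...,2]-(a*c[0]+c[1]))<.004
    A=np.c_[a[m],np.ones(m.sum())]; c=np.linalg.lstsq(A,P[...,2][m],rcond=None)[0]
    print('floor tilt',np.arctan(c[0]),'h at hinge',c[1],m.sum())
    return P,ok,im,hsv,a,b,c
E
python3 - <<'E'
from m import *
P,ok,im,hsv,a,b,c=measure('w5')
z=np.load('pics/w5.npz')
def onpan(u,v,off):  # plane z=c0*a+c1+off
    p,d=ray(z,u,v); ax=np.array([np.cos(.044),np.sin(.044)]); h0=np.array([.4715,-.3178])
    # z0+t dz = c0*((p+td-h0).ax)+c1+off
    t=(c[0]*((p[:2]-h0)@ax)+c[1]+off-p[2])/(d[2]-c[0]*(d[:2]@ax)); q=p+t*d
    return q.round(4), ((q[:2]-h0)@ax).round(4),((q[:2]-h0)@np.array([-ax[1],ax[0]])).round(4)
for n,lo,hi in (('green',(50,120,60),(75,255,255)),('beige',(8,25,100),(25,120,255))):
    m=cv2.inRange(hsv,lo,hi); k=np.zeros_like(m);k[140:170,165:345]=1;m*=k
    v,u=np.nonzero(m); rc=cv2.minAreaRect(np.stack([u,v],1).astype(np.float32)); print(n,len(u),rc,onpan(*rc[0],.009))
g=im.astype(int).sum(2)
print('ring',onpan(445/1.5,269/1.5,.018), bydepth('w5',(445-22)/1.5,269/1.5),bydepth('w5',(445+22)/1.5,269/1.5),bydepth('w5',445/1.5,(269+22)/1.5))
for u in (418,474): print(onpan(u/1.5,269/1.5,.018))
for v in (242,297.5): print(onpan(445/1.5,v/1.5,.018))
print('gap stops z', [onpan(u/1.5,222/1.5,.013) for u in (260,304,342,382,388,427,475,505)])
E
```

```text
floor tilt 0.1474469274929081 h at hinge 0.031058945071418535 2637
green 286 ((209.5, 155.0), (8.0, 31.0), 90.0) (array([ 0.4856, -0.3814,  0.0417]), np.float64(0.0113), np.float64(-0.0642))
beige 298 ((294.0, 155.0), (10.0, 32.0), 90.0) (array([ 0.4801, -0.2669,  0.0417]), np.float64(0.0109), np.float64(0.0505))
ring (array([ 0.5108, -0.2626,  0.0552]), np.float64(0.0417), np.float64(0.0534)) [ 0.5115648  -0.28227233  0.0559119 ] [ 0.50985609 -0.2429405   0.055149  ] [ 0.53022413 -0.2613457   0.05844167]
(array([ 0.5119, -0.2867,  0.0553]), np.float64(0.0417), np.float64(0.0293))
(array([ 0.5095, -0.2367,  0.0552]), np.float64(0.0416), np.float64(0.0793))
(array([ 0.4871, -0.2641,  0.0517]), np.float64(0.018), np.float64(0.0529))
(array([ 0.5361, -0.2609,  0.059 ]), np.float64(0.0671), np.float64(0.054))
gap stops z [(array([ 0.4782, -0.4293,  0.0443]), np.float64(0.0018), np.float64(-0.1117)), (array([ 0.4764, -0.3902,  0.0443]), np.float64(0.0017), np.float64(-0.0725)), (array([ 0.4747, -0.3563,  0.0443]), np.float64(0.0015), np.float64(-0.0386)), (array([ 0.473 , -0.3207,  0.0443]), np.float64(0.0014), np.float64(-0.0029)), (array([ 0.4728, -0.3153,  0.0443]), np.float64(0.0014), np.float64(0.0024)), (array([ 0.4711, -0.2806,  0.0442]), np.float64(0.0012), np.float64(0.0372)), (array([ 0.4691, -0.2378,  0.0442]), np.float64(0.0011), np.float64(0.0801)), (array([ 0.4678, -0.211 ,  0.0442]), np.float64(0.001), np.float64(0.1069))]
```

```bash
python3 -c "
from h import *
print(r.finger_overhang)"
```

```text
0.014
```

>>> {"fn": "move_arm", "kwargs": {"series": [{"fingers": 0.72, "dx": -0.003, "dy": 0.014, "dz": 0.04, "roll": 0}, {"fingers": 0.72, "dx": -0.003, "dy": 0.014, "dz": 0.04, "roll": 0}, {"fingers": 0.72, "dx": -0.003, "dy": 0.014, "dz": 0.04, "roll": 0}, {"fingers": 0.72, "dx": -0.0024, "dy": 0.0123, "dz": 0.04, "roll": 0}, {"fingers": 0.72, "dx": 0, "dy": 0, "dz": 0.028, "roll": 0}, {"fingers": 0.72, "dx": 0, "dy": 0, "dz": 0, "roll": 0}, {"fingers": 0.72, "dx": 0, "dy": 0, "dz": 0, "roll": 0}]}}

```text
t: 10.0
tcp_pos: [0.5114, -0.2624, 0.0937]
ee_rot: [0.0, -0.022, 1.0, -0.0]
ft_force: [0.7, -0.1, 1.3]
finger_gap: 0.718
```

```bash
python3 - <<'E'
from h import *
save('wrist','w6'); s=r.read_state(); print(s['tcp_pos'],s['ee_rot'],s['t'],s['ft_force'])
a=cv2.imread('pics/w6.png'); cv2.imwrite('pics/w6b.png',cv2.resize(a,None,fx=1.5,fy=1.5))
E
```

```text
[ 0.51172076 -0.26275327  0.09449462] [ 1.01690425e-03 -2.26943304e-02  9.99741535e-01 -8.92615844e-04] 10.05 [ 0.28648989 -0.36262387  0.22271307]
```

View pics/w6b.png

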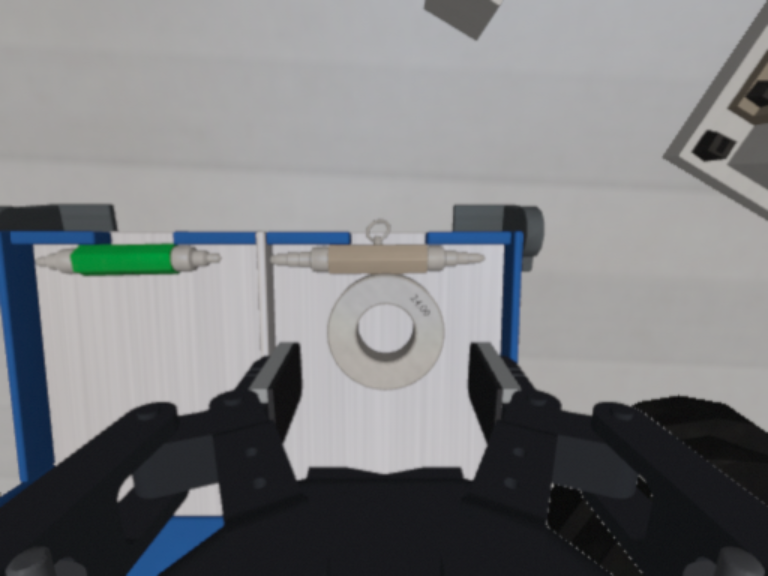

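>>> {"fn": "move_arm", "kwargs": {"series": [{"fingers": 0.72, "dx": 0, "dy": 0, "dz": 0.02, "roll": 0}, {"fingers": 0.72, "dx": 0, "dy": 0, "dz": 0.015, "roll": 0}, {"fingers": 0.72, "dx": 0, "dy": 0, "dz": 0.005, "roll": 0}, {"fingers": 0.72, "dx": 0, "dy": 0, "dz": 0, "roll": 0}, {"fingers": 0.4, "dx": 0, "dy": 0, "dz": 0, "roll": 0}, {"fingers": 0.4, "dx": 0, "dy": 0, "dz": 0, "roll": 0}, {"fingers": 0.4, "dx": 0, "dy": 0, "dz": 0, "roll": 0}, {"fingers": 0.4, "dx": 0, "dy": 0, "dz": 0, "roll": 0}], "squeeze": 50}}

```text
t: 10.85
tcp_pos: [0.5117, -0.2626, 0.0545]
ee_rot: [0.001, -0.024, 1.0, -0.001]
ft_force: [-1.3, -0.1, 6.9]
finger_gap: 0.572
```

>>> {"fn": "move_arm", "kwargs": {"series": [{"fingers": 0.4, "dx": -0.006, "dy": 0, "dz": -0.002, "roll": 0}, {"fingers": 0.4, "dx": -0.006, "dy": 0, "dz": -0.002, "roll": 0}, {"fingers": 0.4, "dx": 0, "dy": 0, "dz": -0.01, "roll": 0}, {"fingers": 0.4, "dx": 0, "dy": 0, "dz": -0.03, "roll": 0}, {"fingers": 0.4, "dx": 0, "dy": 0, "dz": -0.05, "roll": 0}, {"fingers": 0.4, "dx": 0, "dy": 0, "dz": -0.05, "roll": 0}, {"fingers": 0.4, "dx": 0, "dy": 0, "dz": -0.05, "roll": 0}, {"fingers": 0.4, "dx": 0, "dy": 0, "dz": -0.05, "roll": 0}, {"fingers": 0.4, "dx": 0, "dy": 0, "dz": -0.03, "roll": 0}]}}

```text
t: 11.75
tcp_pos: [0.5231, -0.2612, 0.3318]
ee_rot: [0.002, -0.024, 1.0, -0.002]
ft_force: [0.4, -0.3, -1.6]
finger_gap: 0.575
```

```bash
python3 - <<'E'
from h import *
save('wrist','w7'); s=r.read_state(); print(s['tcp_pos'],s['ee_rot'],s['t'],s['ft_force'],s['finger_gap'])
a=cv2.imread('pics/w7.png'); cv2.imwrite('pics/w7b.png',cv2.resize(a,None,fx=1.5,fy=1.5))
E
```

```text
[ 0.52369237 -0.26169741  0.33555023] [ 0.00446243 -0.02371776  0.99970206 -0.00365222] 11.8 [-0.98889124  0.99377661  2.64170847] 0.5732550935827218
```

View pics/w7b.png

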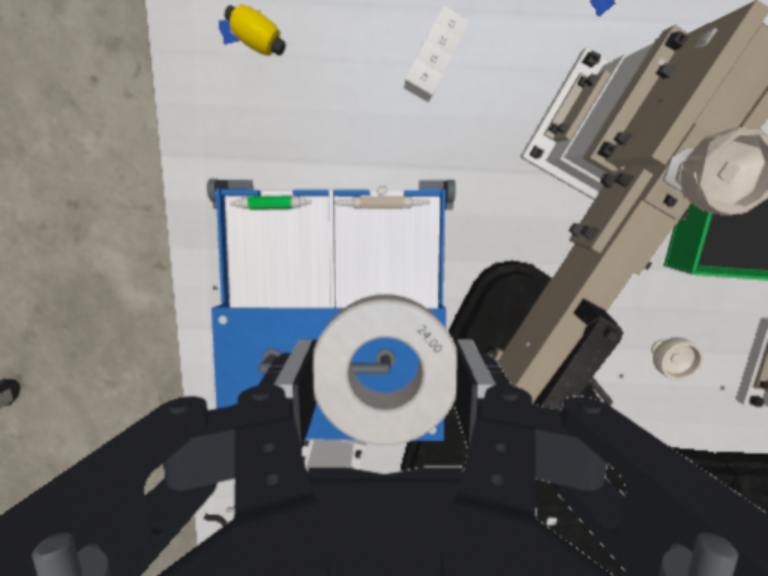

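>>> {"fn": "move_arm", "kwargs": {"series": [{"fingers": 0.4, "dx": 0.002, "dy": 0.025, "dz": 0, "roll": 0}, {"fingers": 0.4, "dx": 0.004, "dy": 0.0465, "dz": 0, "roll": 0}, {"fingers": 0.4, "dx": 0.004, "dy": 0.0465, "dz": 0, "roll": 0}, {"fingers": 0.4, "dx": 0.004, "dy": 0.0465, "dz": 0, "roll": 0}, {"fingers": 0.4, "dx": 0.004, "dy": 0.0465, "dz": 0, "roll": 0}, {"fingers": 0.4, "dx": 0.004, "dy": 0.0465, "dz": 0, "roll": 0}, {"fingers": 0.4, "dx": 0.004, "dy": 0.0465, "dz": 0, "roll": 0}, {"fingers": 0.4, "dx": 0.004, "dy": 0.0465, "dz": 0, "roll": 0}, {"fingers": 0.4, "dx": 0.004, "dy": 0.0465, "dz": 0, "roll": 0}, {"fingers": 0.4, "dx": 0.004, "dy": 0.0465, "dz": 0, "roll": 0}, {"fingers": 0.4, "dx": 0.004, "dy": 0.0465, "dz": 0, "roll": 0}, {"fingers": 0.4, "dx": 0.004, "dy": 0.0465, "dz": 0, "roll": 0}, {"fingers": 0.4, "dx": 0.004, "dy": 0.0465, "dz": 0, "roll": 0}, {"fingers": 0.4, "dx": 0, "dy": 0.025, "dz": 0, "roll": 0}, {"fingers": 0.4, "dx": 0, "dy": 0, "dz": 0, "roll": 0}, {"fingers": 0.4, "dx": 0, "dy": 0, "dz": 0, "roll": 0}]}}

```text
t: 13.4
tcp_pos: [0.4441, 0.3437, 0.3266]
ee_rot: [-0.0, -0.024, 1.0, -0.0]
ft_force: [0.5, 0.2, -1.9]
finger_gap: 0.571
```

```bash
python3 - <<'E'
from h import *
save('wrist','w8'); s=r.read_state(); print(s['tcp_pos'],s['ee_rot'],s['t'],s['ft_force'],s['finger_gap'])
a=cv2.imread('pics/w8.png'); cv2.imwrite('pics/w8b.png',cv2.resize(a,None,fx=1.5,fy=1.5))
E
```

```text
[0.44435303 0.34307981 0.32677819] [-5.93196755e-05 -2.34986433e-02  9.99723850e-01 -1.82928969e-04] 13.45 [-0.46844928 -0.69258602 -1.23613174] 0.5702951943142363
```

View pics/w8b.png

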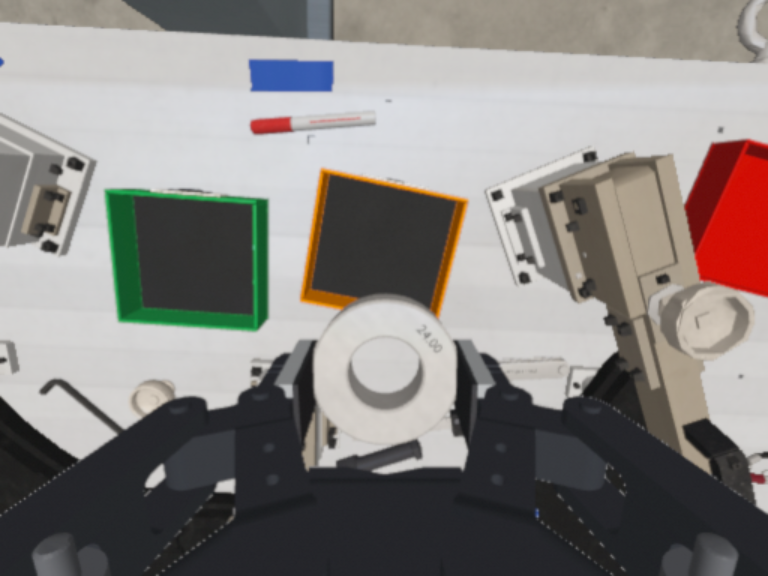

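```bash
python3 - <<'E'
from h import *
g=lambda u,v,h=.045: onz('w8',u/1.5,v/1.5,h).round(4)
print('or',g(322,169),g(466,200),g(302,300)); print((g(466,200)+g(302,300))/2)
print('gr',g(106,190),g(269,198),g(267,329),g(119,321)); print((g(106,190)+g(267,329))/2,(g(269,198)+g(119,321))/2)
E
```

```text
or [0.3715 0.2791 0.045 ] [0.3941 0.4215 0.045 ] [0.5051 0.259  0.045 ]
[0.4496  0.34025 0.045  ]
gr [0.4015 0.0679 0.045 ] [0.4014 0.2271 0.045 ] [0.5395 0.2212 0.045 ] [0.5378 0.0637 0.045 ]
[0.4705  0.14455 0.045  ] [0.4696 0.1454 0.045 ]
```

>>> {"fn": "move_arm", "kwargs": {"series": [{"fingers": 0.4, "dx": -0.005, "dy": -0.003, "dz": 0.03, "roll": 0}, {"fingers": 0.4, "dx": 0, "dy": 0, "dz": 0.05, "roll": 0}, {"fingers": 0.4, "dx": 0, "dy": 0, "dz": 0.05, "roll": 0}, {"fingers": 0.4, "dx": 0, "dy": 0, "dz": 0.05, "roll": 0}, {"fingers": 0.4, "dx": 0, "dy": 0, "dz": 0.05, "roll": 0}, {"fingers": 0.4, "dx": 0, "dy": 0, "dz": 0.035, "roll": 0}, {"fingers": 0.4, "dx": 0, "dy": 0, "dz": 0.022, "roll": 0}, {"fingers": 0.4, "dx": 0, "dy": 0, "dz": 0, "roll": 0}, {"fingers": 0.4, "dx": 0, "dy": 0, "dz": 0, "roll": 0}, {"fingers": 0.8, "dx": 0, "dy": 0, "dz": 0, "roll": 0}, {"fingers": 0.8, "dx": 0, "dy": 0, "dz": 0, "roll": 0}, {"fingers": 0.8, "dx": 0, "dy": 0, "dz": 0, "roll": 0}, {"fingers": 0.8, "dx": 0, "dy": 0, "dz": -0.02, "roll": 0}, {"fingers": 0.8, "dx": 0, "dy": 0, "dz": -0.05, "roll": 0}, {"fingers": 0.8, "dx": 0, "dy": 0, "dz": -0.05, "roll": 0}, {"fingers": 0.8, "dx": 0, "dy": 0, "dz": -0.05, "roll": 0}, {"fingers": 0.8, "dx": 0, "dy": 0, "dz": -0.05, "roll": 0}, {"fingers": 0.8, "dx": 0, "dy": 0, "dz": -0.05, "roll": 0}, {"fingers": 0.8, "dx": 0, "dy": 0, "dz": -0.03, "roll": 0}]}}

```text
t: 15.35
tcp_pos: [0.4495, 0.3409, 0.3446]
ee_rot: [0.003, -0.024, 1.0, 0.001]
ft_force: [-0.4, 0.2, -0.9]
finger_gap: 0.795
```

```bash
python3 - <<'E'
from h import *
save('wrist','w9'); s=r.read_state(); print(s['tcp_pos'],s['ee_rot'],s['t'],s['ft_force'],s['qpos'])
E
```

```text
[0.45017713 0.3412209  0.34824228] [ 0.00538398 -0.02369408  0.9997019   0.00239069] 15.4 [-0.12534444  0.76971697  4.83789894] [ 4.41213880e-01  3.51794366e-01  1.18081124e+00  4.33628378e-06
  1.59720519e+00 -1.17697573e+00]
```

View pics/w9.png

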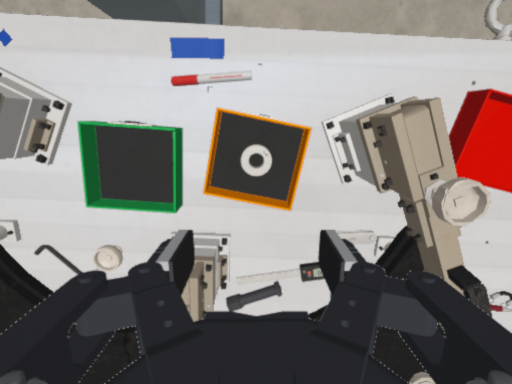

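The ring is in the orange bin. I'll go back for the beige pin next.

>>> {"fn": "move_arm", "kwargs": {"series": [{"fingers": 0.5, "dx": 0, "dy": -0.025, "dz": 0, "roll": 0}, {"fingers": 0.5, "dx": 0, "dy": -0.0465, "dz": 0, "roll": 0}, {"fingers": 0.5, "dx": 0, "dy": -0.0465, "dz": 0, "roll": 0}, {"fingers": 0.5, "dx": 0, "dy": -0.0465, "dz": 0, "roll": 0}, {"fingers": 0.5, "dx": 0, "dy": -0.0465, "dz": 0, "roll": 0}, {"fingers": 0.5, "dx": 0, "dy": -0.0465, "dz": 0, "roll": 0}, {"fingers": 0.5, "dx": 0, "dy": -0.0465, "dz": 0, "roll": 0}, {"fingers": 0.5, "dx": 0, "dy": -0.0465, "dz": 0, "roll": 0}, {"fingers": 0.5, "dx": 0, "dy": -0.0465, "dz": 0, "roll": 0}, {"fingers": 0.5, "dx": 0, "dy": -0.0465, "dz": 0, "roll": 0}, {"fingers": 0.5, "dx": 0, "dy": -0.0465, "dz": 0, "roll": 0}, {"fingers": 0.4, "dx": 0, "dy": -0.0465, "dz": 0, "roll": 0}, {"fingers": 0.4, "dx": 0, "dy": -0.0465, "dz": 0, "roll": 0}, {"fingers": 0.4, "dx": -0.002, "dy": -0.0205, "dz": 0, "roll": 0}]}}

```text
t: 16.8
tcp_pos: [0.4793, -0.2652, 0.3393]
ee_rot: [-0.0, -0.022, 1.0, -0.0]
ft_force: [0.7, 0.9, -0.5]
finger_gap: 0.4
```

>>> {"fn": "move_arm", "kwargs": {"series": [{"fingers": 0.4, "dx": 0, "dy": 0, "dz": 0.015, "roll": 0.143}, {"fingers": 0.4, "dx": 0, "dy": 0, "dz": 0.015, "roll": 0.143}, {"fingers": 0.4, "dx": 0, "dy": 0, "dz": 0.015, "roll": 0.143}, {"fingers": 0.4, "dx": 0, "dy": 0, "dz": 0.015, "roll": 0.143}, {"fingers": 0.4, "dx": 0, "dy": 0, "dz": 0.015, "roll": 0.143}, {"fingers": 0.4, "dx": 0, "dy": 0, "dz": 0.015, "roll": 0.143}, {"fingers": 0.4, "dx": 0, "dy": 0, "dz": 0.015, "roll": 0.143}, {"fingers": 0.4, "dx": 0, "dy": 0, "dz": 0.015, "roll": 0.143}, {"fingers": 0.4, "dx": 0, "dy": 0, "dz": 0.015, "roll": 0.143}, {"fingers": 0.4, "dx": 0, "dy": 0, "dz": 0.015, "roll": 0.143}, {"fingers": 0.4, "dx": 0, "dy": 0, "dz": 0.015, "roll": 0.14}, {"fingers": 0.4, "dx": 0, "dy": 0, "dz": 0, "roll": 0}]}}

```text
t: 18.0
tcp_pos: [0.4793, -0.2613, 0.1732]
ee_rot: [-0.002, 0.69, 0.723, -0.0]
ft_force: [-0.4, 0.4, -0.6]
finger_gap: 0.398
```

```bash
cat > pins.py <<'E'
from m import *
def go(fn):
    save('wrist',fn); s=r.read_state(); print(s['tcp_pos'].round(4),s['ee_rot'].round(4),s['t'],s['ft_force'].round(1),s['finger_gap'])
    a=cv2.imread('pics/%s.png'%fn); cv2.imwrite('pics/%sb.png'%fn,cv2.resize(a,None,fx=1.5,fy=1.5))
    z=np.load('pics/%s.npz'%fn); hsv=cv2.cvtColor(z['im'],cv2.COLOR_RGB2HSV)
    ax=np.array([np.cos(.044),np.sin(.044)]); h0=np.array([.4715,-.3178])
    for n,lo,hi in (('green',(50,120,60),(75,255,255)),('beige',(8,25,100),(25,120,255))):
        m=cv2.inRange(hsv,lo,hi)
        k,lab,st,ce=cv2.connectedComponentsWithStats(m)
        for i in range(1,k):
            if st[i,4]>150:
                q=onz(fn,*ce[i],.044); print(n,st[i],q.round(4),((q[:2]-h0)@ax).round(4),((q[:2]-h0)@np.array([-ax[1],ax[0]])).round(4))
E
python3 - <<'E'
from pins import *
go('w10')
E
```

```text
[ 0.4798 -0.2617  0.1745] [-6.000e-04  6.888e-01  7.249e-01 -0.000e+00] 18.05 [ 0.4 -0.6  0.5] 0.3986438652468855
green [251 277  12  36 375] [ 0.486  -0.3804  0.044 ] 0.0117 -0.0631
beige [467  56  45  35 401] [ 0.6799 -0.1462  0.044 ] 0.2158 0.1623
beige [   0   73   47   76 2355] [ 0.2633 -0.1936  0.044 ] -0.2025 0.1332
beige [  3 141  31  27 541] [ 0.2524 -0.2374  0.044 ] -0.2154 0.0899
beige [   0  166   71  165 8127] [ 0.2493 -0.3337  0.044 ] -0.2227 -0.0061
beige [250 174  14  44 552] [ 0.4805 -0.2676  0.044 ] 0.0112 0.0497
beige [109 352  37  28 156] [ 0.3398 -0.4779  0.044 ] -0.1386 -0.1541
```

View pics/w10b.png

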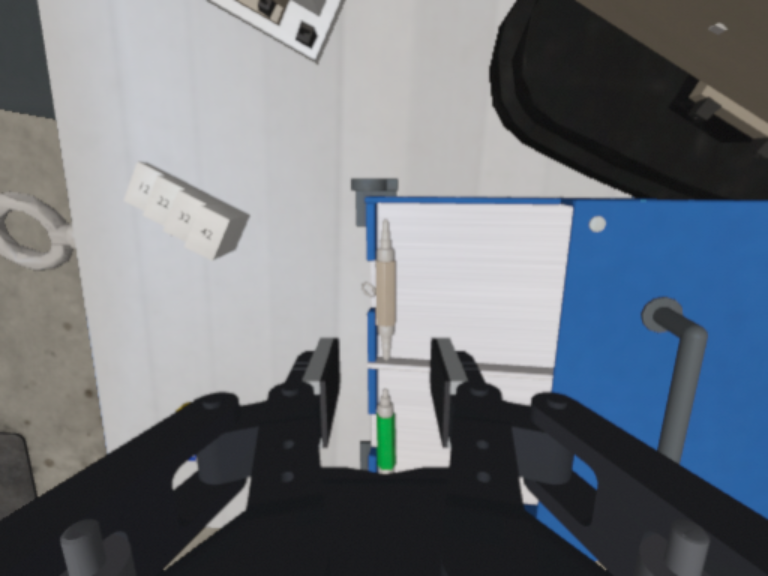

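>>> {"fn": "move_arm", "kwargs": {"series": [{"fingers": 0.34, "dx": 0, "dy": 0.001, "dz": 0.04, "roll": 0}, {"fingers": 0.34, "dx": 0, "dy": 0, "dz": 0.04, "roll": 0}, {"fingers": 0.34, "dx": 0, "dy": 0, "dz": 0.025, "roll": 0}, {"fingers": 0.34, "dx": 0, "dy": 0, "dz": 0.01, "roll": 0}, {"fingers": 0.34, "dx": 0, "dy": 0, "dz": 0, "roll": 0}, {"fingers": 0.34, "dx": 0, "dy": 0, "dz": 0, "roll": 0}]}}

```text
t: 18.65
tcp_pos: [0.4818, -0.2625, 0.0614]
ee_rot: [0.001, 0.689, 0.724, 0.0]
ft_force: [0.7, 0.7, -0.1]
finger_gap: 0.343
```

```bash
python3 - <<'E'
from pins import *
go('w11')
save('scene','s11')
b=cv2.imread('pics/s11.png')[190:330,270:450]; cv2.imwrite('pics/s11b.png',cv2.resize(b,None,fx=4,fy=4,interpolation=cv2.INTER_CUBIC))
E
```

```text
[ 0.4818 -0.2625  0.0615] [1.500e-03 6.896e-01 7.242e-01 1.000e-04] 18.7 [-0.6 -0.6  0.3] 0.34032053245458244
beige [ 241  208   23   72 1536] [ 0.4803 -0.2672  0.044 ] 0.0111 0.0502
```

View pics/w11b.png

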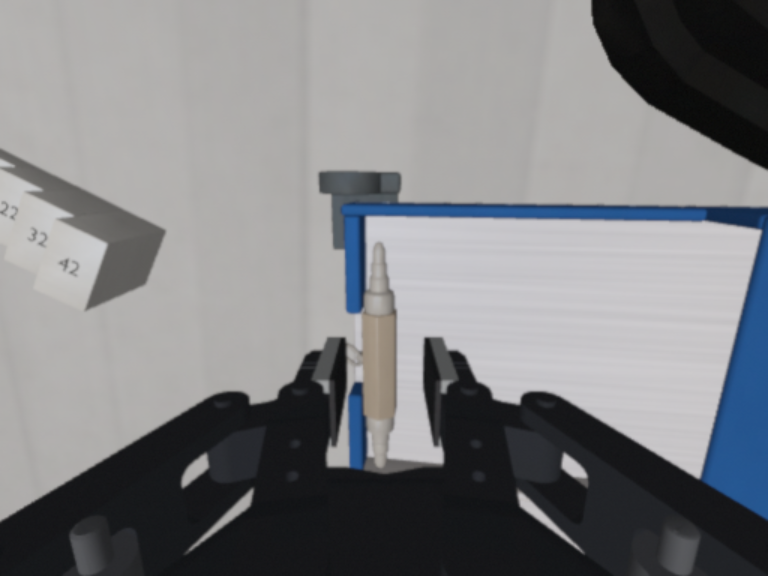

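View pics/s11b.png

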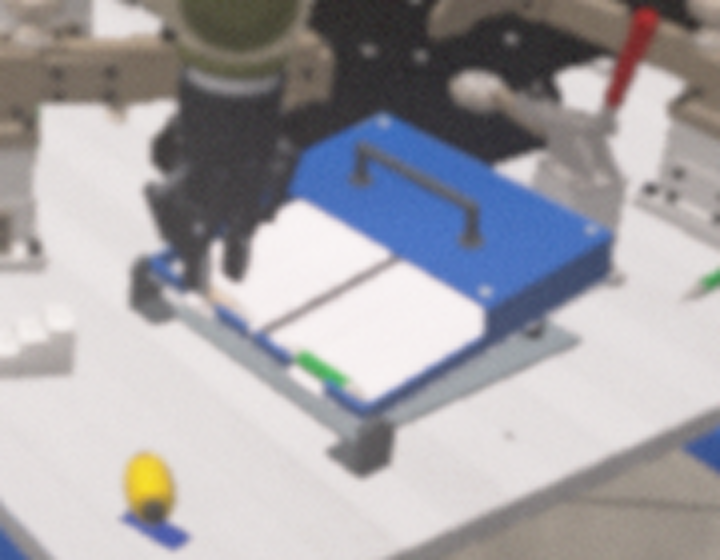

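>>> {"fn": "move_arm", "kwargs": {"series": [{"fingers": 0.34, "dx": 0.001, "dy": -0.001, "dz": 0.006, "roll": 0}, {"fingers": 0.34, "dx": 0, "dy": 0, "dz": 0.003, "roll": 0}, {"fingers": 0.34, "dx": 0, "dy": 0, "dz": 0, "roll": 0}]}}

```text
t: 19.05
tcp_pos: [0.4799, -0.2608, 0.0505]
ee_rot: [-0.0, 0.69, 0.724, -0.0]
ft_force: [0.1, 0.0, 0.1]
finger_gap: 0.337
```

>>> {"fn": "move_arm", "kwargs": {"series": [{"fingers": 0.05, "dx": 0, "dy": 0, "dz": 0, "roll": 0}, {"fingers": 0.05, "dx": 0, "dy": 0, "dz": 0, "roll": 0}, {"fingers": 0.05, "dx": 0, "dy": 0, "dz": 0, "roll": 0}, {"fingers": 0.05, "dx": 0, "dy": 0, "dz": 0, "roll": 0}], "squeeze": 40}}

```text
t: 19.45
tcp_pos: [0.48, -0.2609, 0.0508]
ee_rot: [0.0, 0.69, 0.724, -0.0]
ft_force: [-0.6, 0.5, 1.2]
finger_gap: 0.134
```

>>> {"fn": "move_arm", "kwargs": {"series": [{"fingers": 0.05, "dx": 0, "dy": 0, "dz": -0.005, "roll": 0}, {"fingers": 0.05, "dx": 0, "dy": 0, "dz": -0.015, "roll": 0}, {"fingers": 0.05, "dx": 0, "dy": 0, "dz": -0.03, "roll": 0}, {"fingers": 0.05, "dx": 0, "dy": 0, "dz": -0.05, "roll": 0}, {"fingers": 0.05, "dx": 0, "dy": 0, "dz": -0.05, "roll": 0}, {"fingers": 0.05, "dx": 0, "dy": 0, "dz": -0.05, "roll": 0}, {"fingers": 0.05, "dx": 0, "dy": 0, "dz": -0.05, "roll": 0}, {"fingers": 0.05, "dx": 0, "dy": 0, "dz": -0.035, "roll": 0}, {"fingers": 0.05, "dx": 0, "dy": 0, "dz": 0, "roll": 0}]}}

```text
t: 20.35
tcp_pos: [0.4807, -0.2614, 0.341]
ee_rot: [0.005, 0.69, 0.724, 0.0]
ft_force: [1.2, 0.3, -1.2]
finger_gap: 0.135
```

```bash
python3 - <<'E'
from pins import *
go('w12')
E
```

```text
[ 0.4802 -0.2611  0.3376] [2.100e-03 6.899e-01 7.239e-01 1.000e-04] 20.4 [-0.2  0.1 -1.3] 0.13860234676639757
beige [164   0  64  33 612] [ 0.3923 -0.0599  0.044 ] -0.0677 0.2612
beige [ 223    0  213  112 4330] [ 0.5717 -0.0847  0.044 ] 0.1104 0.2284
beige [169  15  43  28 233] [ 0.3817 -0.0797  0.044 ] -0.0792 0.2418
beige [172  29  32  20 197] [ 0.3819 -0.0917  0.044 ] -0.0795 0.2298
beige [    0    83   133   239 23524] [ 0.1682 -0.3292  0.044 ] -0.3035 0.0019
beige [486 106  26  79 590] [ 0.8688 -0.2161  0.044 ] 0.4014 0.0842
beige [ 86 132  20  19 272] [ 0.2348 -0.2403  0.044 ] -0.233 0.0878
beige [ 239  216   36   99 2063] [ 0.4923 -0.4441  0.044 ] 0.0152 -0.1271
beige [ 401  289  111   58 3047] [ 0.9012 -0.5186  0.044 ] 0.4205 -0.2195
beige [141 299  21  23 244] [ 0.3032 -0.5453  0.044 ] -0.1782 -0.2198
beige [352 299  20  24 230] [ 0.6916 -0.5291  0.044 ] 0.2106 -0.2207
beige [  0 301  10  47 246] [ 0.0247 -0.6009  0.044 ] -0.4589 -0.2631
```

View pics/w12b.png

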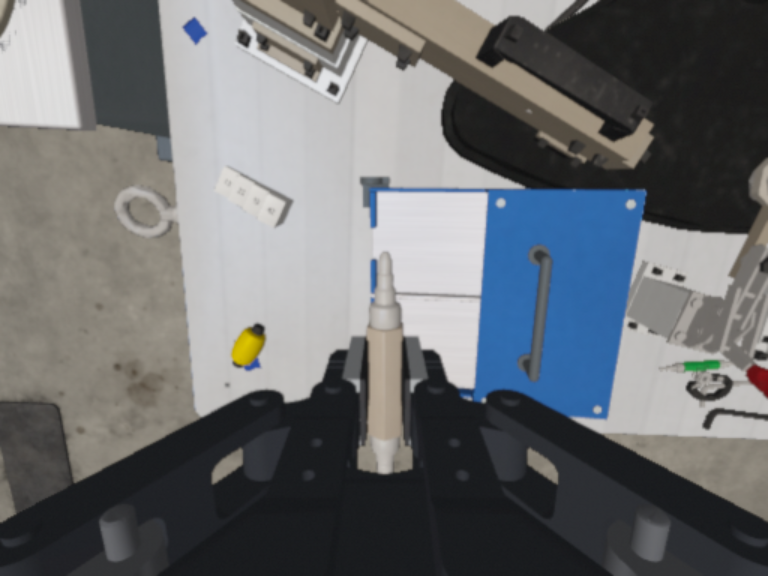

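>>> {"fn": "move_arm", "kwargs": {"series": [{"fingers": 0.05, "dx": 0.025, "dy": 0.003, "dz": 0, "roll": 0}, {"fingers": 0.05, "dx": 0.045, "dy": 0.003, "dz": 0, "roll": 0}, {"fingers": 0.05, "dx": 0.045, "dy": 0.003, "dz": 0, "roll": 0}, {"fingers": 0.05, "dx": 0.045, "dy": 0.003, "dz": 0, "roll": 0}, {"fingers": 0.05, "dx": 0.045, "dy": 0.003, "dz": 0, "roll": 0}, {"fingers": 0.05, "dx": 0.045, "dy": 0.003, "dz": 0, "roll": 0}, {"fingers": 0.05, "dx": 0.045, "dy": 0.003, "dz": 0, "roll": 0}, {"fingers": 0.05, "dx": 0.045, "dy": 0.003, "dz": 0, "roll": 0}, {"fingers": 0.05, "dx": 0.045, "dy": 0.003, "dz": 0, "roll": 0}, {"fingers": 0.05, "dx": 0.025, "dy": 0, "dz": 0, "roll": 0}, {"fingers": 0.05, "dx": 0, "dy": 0, "dz": 0, "roll": 0}, {"fingers": 0.05, "dx": 0, "dy": 0, "dz": 0, "roll": 0}]}}

```text
t: 21.6
tcp_pos: [0.4869, 0.15, 0.3343]
ee_rot: [-0.001, 0.69, 0.724, -0.001]
ft_force: [-0.5, -0.4, -0.6]
finger_gap: 0.134
```

```bash
python3 - <<'E'
from pins import *
go('w13')
E
```

```text
[0.4871 0.1494 0.3346] [-6.000e-04  6.900e-01  7.238e-01 -9.000e-04] 21.65 [ 0.6 -0.2 -1.6] 0.13640539477615107
green [ 202  120   93   99 1751] [0.4653 0.1325 0.044 ] 0.0136 0.4502
beige [    0     0   113   143 15216] [0.1912 0.2689 0.044 ] -0.2543 0.5985
beige [ 338   71  174   70 7947] [0.713  0.2507 0.044 ] 0.2662 0.5573
beige [   0  174   51  110 3316] [0.1054 0.0193 0.044 ] -0.3509 0.3529
beige [332 195  29  27 502] [0.635  0.0851 0.044 ] 0.181 0.3954
beige [ 244  215   25   79 1664] [ 0.4944 -0.0067  0.044 ] 0.0366 0.3098
beige [   0  233  127  115 3445] [ 0.1639 -0.0968  0.044 ] -0.2976 0.2343
beige [142 299  20  22 214] [ 0.3118 -0.1252  0.044 ] -0.151 0.1994
```

View pics/w13b.png

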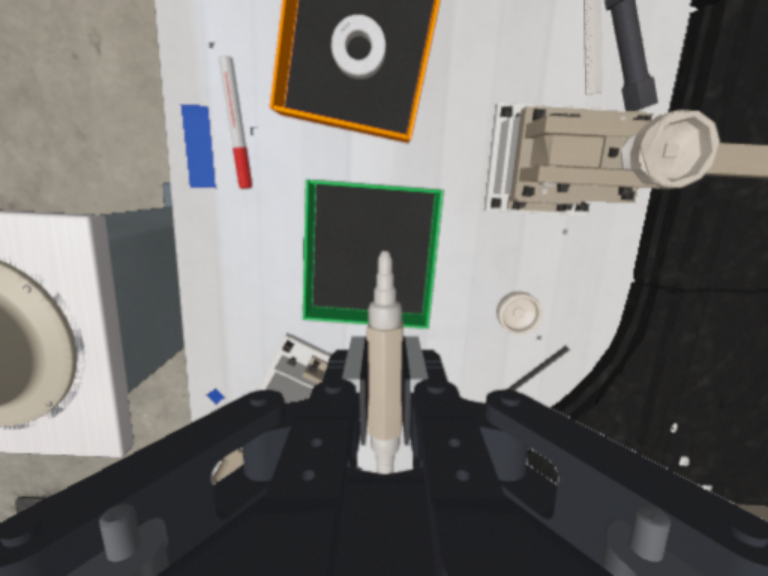

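```bash
python3 - <<'E'
from h import *
g=lambda u,v,h=.045: onz('w13',u/1.5,v/1.5,h).round(4)
for p in ((308,181),(443,188),(430,327),(304,318)): print(g(*p))
E
```

```text
[0.4079 0.2108 0.045 ]
[0.5426 0.2106 0.045 ]
[0.5412 0.0629 0.045 ]
[0.4035 0.0665 0.045 ]
```

>>> {"fn": "move_arm", "kwargs": {"series": [{"fingers": 0.05, "dx": -0.006, "dy": 0, "dz": 0.03, "roll": 0}, {"fingers": 0.05, "dx": 0, "dy": 0, "dz": 0.05, "roll": 0}, {"fingers": 0.05, "dx": 0, "dy": 0, "dz": 0.05, "roll": 0}, {"fingers": 0.05, "dx": 0, "dy": 0, "dz": 0.05, "roll": 0}, {"fingers": 0.05, "dx": 0, "dy": 0, "dz": 0.05, "roll": 0}, {"fingers": 0.05, "dx": 0, "dy": 0, "dz": 0.04, "roll": 0}, {"fingers": 0.05, "dx": 0, "dy": 0, "dz": 0.024, "roll": 0}, {"fingers": 0.05, "dx": 0, "dy": 0, "dz": 0, "roll": 0}, {"fingers": 0.05, "dx": 0, "dy": 0, "dz": 0, "roll": 0}, {"fingers": 0.4, "dx": 0, "dy": 0, "dz": 0, "roll": 0}, {"fingers": 0.4, "dx": 0, "dy": 0, "dz": 0, "roll": 0}, {"fingers": 0.4, "dx": 0, "dy": 0, "dz": 0, "roll": 0}, {"fingers": 0.4, "dx": 0, "dy": 0, "dz": -0.02, "roll": 0}, {"fingers": 0.4, "dx": 0, "dy": 0, "dz": -0.05, "roll": 0}, {"fingers": 0.4, "dx": 0, "dy": 0, "dz": -0.05, "roll": 0}, {"fingers": 0.4, "dx": 0, "dy": 0, "dz": -0.05, "roll": 0}, {"fingers": 0.4, "dx": 0, "dy": 0, "dz": -0.05, "roll": 0}, {"fingers": 0.4, "dx": 0, "dy": 0, "dz": -0.05, "roll": 0}, {"fingers": 0.4, "dx": 0, "dy": 0, "dz": -0.025, "roll": 0}, {"fingers": 0.4, "dx": 0, "dy": 0, "dz": 0, "roll": 0}]}}

```text
t: 23.65
tcp_pos: [0.4882, 0.144, 0.3409]
ee_rot: [0.003, 0.69, 0.724, 0.003]
ft_force: [-0.8, -0.0, 0.2]
finger_gap: 0.398
```

```bash
python3 - <<'E'
from pins import *
go('w14')
E
```

```text
[0.4877 0.144  0.3382] [0.0012 0.6899 0.7239 0.0013] 23.7 [ 0.3 -0.5 -0.8] 0.4008067741910484
green [ 200  116   92   98 1893] [0.4679 0.1255 0.044 ] 0.0159 0.443
beige [    0     0   111   140 14653] [0.1922 0.2656 0.044 ] -0.2534 0.5952
beige [ 334   67  178   70 7853] [0.7151 0.2518 0.044 ] 0.2684 0.5583
beige [249 151   9  27 232] [0.4865 0.1422 0.044 ] 0.0352 0.4589
beige [   0  172   49  109 3144] [0.1067 0.017  0.044 ] -0.3497 0.3506
beige [328 190  29  27 488] [0.6348 0.0847 0.044 ] 0.1808 0.3949
beige [  84  230   41   62 1459] [ 0.236  -0.0412  0.044 ] -0.2231 0.2867
beige [   0  300   73   47 1554] [ 0.0807 -0.155   0.044 ] -0.3833 0.1799
```

View pics/w14.png

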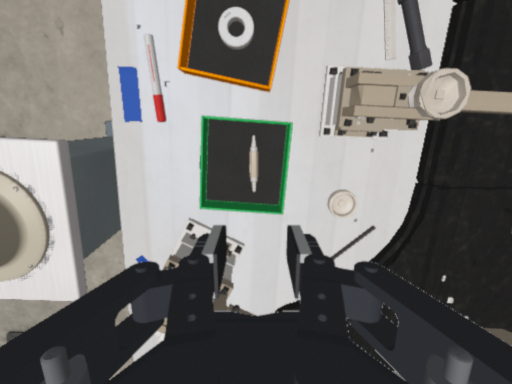

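>>> {"fn": "move_arm", "kwargs": {"series": [{"fingers": 0.34, "dx": -0.025, "dy": -0.002, "dz": 0, "roll": 0}, {"fingers": 0.34, "dx": -0.0465, "dy": -0.0025, "dz": 0, "roll": 0}, {"fingers": 0.34, "dx": -0.0465, "dy": -0.0025, "dz": 0, "roll": 0}, {"fingers": 0.34, "dx": -0.0465, "dy": -0.0025, "dz": 0, "roll": 0}, {"fingers": 0.34, "dx": -0.0465, "dy": -0.0025, "dz": 0, "roll": 0}, {"fingers": 0.34, "dx": -0.0465, "dy": -0.0025, "dz": 0, "roll": 0}, {"fingers": 0.34, "dx": -0.0465, "dy": -0.0025, "dz": 0, "roll": 0}, {"fingers": 0.34, "dx": -0.0465, "dy": -0.0025, "dz": 0, "roll": 0}, {"fingers": 0.34, "dx": -0.0465, "dy": -0.0025, "dz": 0, "roll": 0}, {"fingers": 0.34, "dx": -0.0465, "dy": -0.0025, "dz": 0, "roll": 0}, {"fingers": 0.34, "dx": -0.0465, "dy": -0.0025, "dz": 0, "roll": 0}, {"fingers": 0.34, "dx": -0.0286, "dy": 0, "dz": 0.04, "roll": 0}, {"fingers": 0.34, "dx": 0, "dy": 0, "dz": 0.05, "roll": 0}, {"fingers": 0.34, "dx": 0, "dy": 0, "dz": 0.05, "roll": 0}, {"fingers": 0.34, "dx": 0, "dy": 0, "dz": 0.05, "roll": 0}, {"fingers": 0.34, "dx": 0, "dy": 0, "dz": 0.05, "roll": 0}, {"fingers": 0.34, "dx": 0, "dy": 0, "dz": 0.02, "roll": 0}, {"fingers": 0.34, "dx": 0, "dy": 0, "dz": 0, "roll": 0}, {"fingers": 0.34, "dx": 0, "dy": 0, "dz": 0, "roll": 0}]}}

```text
t: 25.6
tcp_pos: [0.4855, -0.3753, 0.077]
ee_rot: [-0.0, 0.69, 0.724, 0.0]
ft_force: [0.4, -0.1, 0.8]
finger_gap: 0.337
```

```bash
python3 - <<'E'
from pins import *
go('w15')
E
```

```text
[ 0.4858 -0.3758  0.078 ] [ 9.000e-04  6.899e-01  7.239e-01 -1.000e-04] 25.65 [ 0.  -0.6  0.5] 0.3423369460675965
green [ 245  201   22   65 1260] [ 0.4858 -0.3803  0.044 ] 0.0116 -0.063
```

View pics/w15b.png

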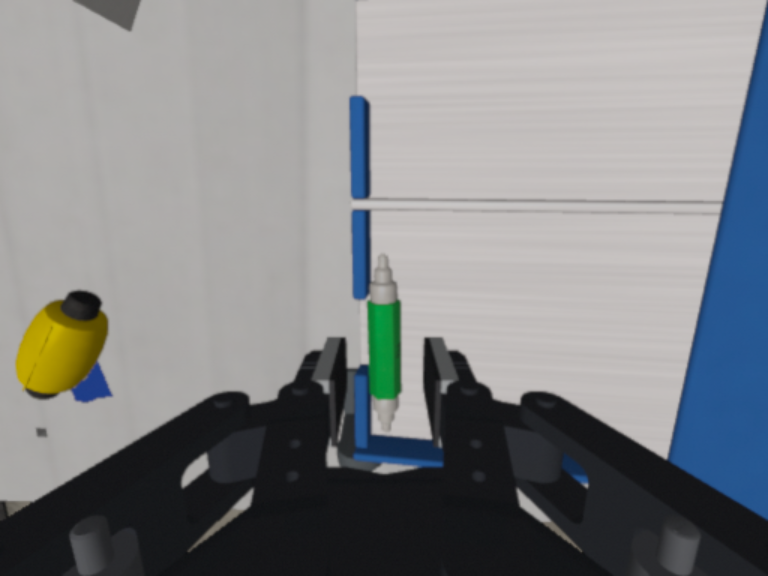

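>>> {"fn": "move_arm", "kwargs": {"series": [{"fingers": 0.34, "dx": 0.002, "dy": 0, "dz": 0.015, "roll": 0}, {"fingers": 0.34, "dx": 0, "dy": 0, "dz": 0.009, "roll": 0}, {"fingers": 0.34, "dx": 0, "dy": 0, "dz": 0.003, "roll": 0}, {"fingers": 0.34, "dx": 0, "dy": 0, "dz": 0, "roll": 0}, {"fingers": 0.34, "dx": 0, "dy": 0, "dz": 0, "roll": 0}]}}

```text
t: 26.15
tcp_pos: [0.4856, -0.3737, 0.0504]
ee_rot: [0.001, 0.69, 0.724, -0.0]
ft_force: [0.2, -0.8, -0.1]
finger_gap: 0.342
```

>>> {"fn": "move_arm", "kwargs": {"series": [{"fingers": 0.05, "dx": 0, "dy": 0, "dz": 0, "roll": 0}, {"fingers": 0.05, "dx": 0, "dy": 0, "dz": 0, "roll": 0}, {"fingers": 0.05, "dx": 0, "dy": 0, "dz": 0, "roll": 0}, {"fingers": 0.05, "dx": 0, "dy": 0, "dz": 0, "roll": 0}], "squeeze": 40}}

```text
t: 26.55
tcp_pos: [0.4855, -0.3736, 0.0502]
ee_rot: [0.0, 0.69, 0.724, -0.0]
ft_force: [-0.1, 0.2, 4.8]
finger_gap: 0.143
```

>>> {"fn": "move_arm", "kwargs": {"series": [{"fingers": 0.05, "dx": 0, "dy": 0, "dz": -0.005, "roll": 0}, {"fingers": 0.05, "dx": 0, "dy": 0, "dz": -0.015, "roll": 0}, {"fingers": 0.05, "dx": 0, "dy": 0, "dz": -0.03, "roll": 0}, {"fingers": 0.05, "dx": 0, "dy": 0, "dz": -0.05, "roll": 0}, {"fingers": 0.05, "dx": 0, "dy": 0, "dz": -0.05, "roll": 0}, {"fingers": 0.05, "dx": 0, "dy": 0, "dz": -0.05, "roll": 0}, {"fingers": 0.05, "dx": 0, "dy": 0, "dz": -0.05, "roll": 0}, {"fingers": 0.05, "dx": 0, "dy": 0, "dz": -0.035, "roll": 0}, {"fingers": 0.05, "dx": 0, "dy": 0, "dz": 0, "roll": 0}]}}

```text
t: 27.45
tcp_pos: [0.4858, -0.3737, 0.3413]
ee_rot: [0.005, 0.69, 0.724, -0.0]
ft_force: [-0.7, 0.2, -0.4]
finger_gap: 0.147
```

```bash
python3 - <<'E'
from pins import *
go('w16')
E
```

```text
[ 0.4855 -0.3734  0.3377] [ 2.500e-03  6.899e-01  7.239e-01 -2.000e-04] 27.5 [ 0.  -0.3 -1.6] 0.14388105434314524
green [ 243  218   27   76 1703] [ 0.4963 -0.5386  0.044 ] 0.015 -0.2217
beige [    0    19   232   303 30802] [ 0.1932 -0.4186  0.044 ] -0.2825 -0.0885
beige [ 74  59  22  24 380] [ 0.2355 -0.2537  0.044 ] -0.233 0.0745
beige [  282   232   230   115 12369] [ 0.8096 -0.5574  0.044 ] 0.3272 -0.2543
beige [238 289  16  27 236] [ 0.4791 -0.6397  0.044 ] -0.0066 -0.3219
beige [260 288  16  27 240] [ 0.5241 -0.6374  0.044 ] 0.0385 -0.3216
beige [140 299  21  24 236] [ 0.3059 -0.6588  0.044 ] -0.1804 -0.3334
beige [353 299  20  24 225] [ 0.6993 -0.6429  0.044 ] 0.2132 -0.3348
beige [  0 303  15  45 272] [ 0.0295 -0.7153  0.044 ] -0.459 -0.3777
```

View pics/w16.png

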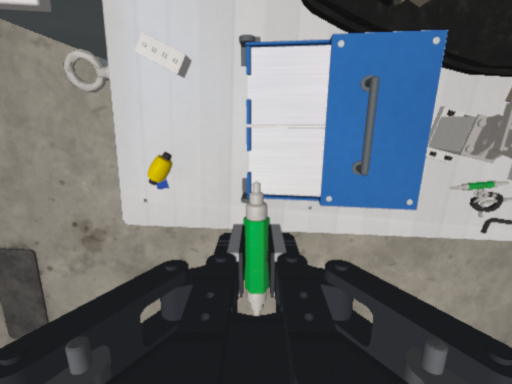

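>>> {"fn": "move_arm", "kwargs": {"series": [{"fingers": 0.05, "dx": 0.025, "dy": -0.0016, "dz": 0, "roll": 0}, {"fingers": 0.05, "dx": 0.0465, "dy": -0.0016, "dz": 0, "roll": 0}, {"fingers": 0.05, "dx": 0.0465, "dy": -0.0016, "dz": 0, "roll": 0}, {"fingers": 0.05, "dx": 0.0465, "dy": -0.0016, "dz": 0, "roll": 0}, {"fingers": 0.05, "dx": 0.0465, "dy": -0.0016, "dz": 0, "roll": 0}, {"fingers": 0.05, "dx": 0.0465, "dy": -0.0016, "dz": 0, "roll": 0}, {"fingers": 0.05, "dx": 0.0465, "dy": -0.0016, "dz": 0, "roll": 0}, {"fingers": 0.05, "dx": 0.0465, "dy": -0.0016, "dz": 0, "roll": 0}, {"fingers": 0.05, "dx": 0.0465, "dy": -0.0016, "dz": 0, "roll": 0}, {"fingers": 0.05, "dx": 0.0465, "dy": -0.0016, "dz": 0, "roll": 0}, {"fingers": 0.05, "dx": 0.0465, "dy": -0.0016, "dz": 0, "roll": 0}, {"fingers": 0.05, "dx": 0.0278, "dy": 0, "dz": 0, "roll": 0}, {"fingers": 0.05, "dx": 0, "dy": 0, "dz": 0, "roll": 0}, {"fingers": 0.05, "dx": 0, "dy": 0, "dz": 0.02, "roll": 0}]}}

```text
t: 28.9
tcp_pos: [0.4431, 0.1434, 0.3154]
ee_rot: [0.001, 0.689, 0.724, 0.001]
ft_force: [0.3, 0.1, -1.4]
finger_gap: 0.146
```

>>> {"fn": "move_arm", "kwargs": {"series": [{"fingers": 0.05, "dx": 0, "dy": 0, "dz": 0.05, "roll": 0}, {"fingers": 0.05, "dx": 0, "dy": 0, "dz": 0.05, "roll": 0}, {"fingers": 0.05, "dx": 0, "dy": 0, "dz": 0.05, "roll": 0}, {"fingers": 0.05, "dx": 0, "dy": 0, "dz": 0.05, "roll": 0}, {"fingers": 0.05, "dx": 0, "dy": 0, "dz": 0.04, "roll": 0}, {"fingers": 0.05, "dx": 0, "dy": 0, "dz": 0.03, "roll": 0}, {"fingers": 0.05, "dx": 0, "dy": 0, "dz": 0, "roll": 0}, {"fingers": 0.05, "dx": 0, "dy": 0, "dz": 0, "roll": 0}, {"fingers": 0.28, "dx": 0, "dy": 0, "dz": 0, "roll": 0}, {"fingers": 0.28, "dx": 0, "dy": 0, "dz": 0, "roll": 0}, {"fingers": 0.28, "dx": 0, "dy": 0, "dz": 0, "roll": 0}, {"fingers": 0.28, "dx": 0, "dy": 0, "dz": -0.02, "roll": 0}, {"fingers": 0.28, "dx": 0, "dy": 0, "dz": -0.05, "roll": 0}, {"fingers": 0.28, "dx": 0, "dy": 0, "dz": -0.05, "roll": 0}, {"fingers": 0.28, "dx": 0, "dy": 0, "dz": -0.05, "roll": 0}, {"fingers": 0.28, "dx": 0, "dy": 0, "dz": -0.05, "roll": 0}, {"fingers": 0.28, "dx": 0, "dy": 0, "dz": -0.05, "roll": 0}, {"fingers": 0.28, "dx": 0, "dy": 0, "dz": -0.025, "roll": 0}, {"fingers": 0.28, "dx": 0, "dy": 0, "dz": 0, "roll": 0}, {"fingers": 0.28, "dx": 0, "dy": 0, "dz": 0, "roll": 0}]}}

```text
t: 30.9
tcp_pos: [0.4427, 0.143, 0.3396]
ee_rot: [0.0, 0.69, 0.724, 0.0]
ft_force: [0.2, 0.2, -0.7]
finger_gap: 0.281
```

```bash
python3 - <<'E'
from pins import *
go('w17'); save('top','t17'); save('scene','s17')
z=cv2.imread('pics/t17.png'); cv2.imwrite('pics/t17c.png',cv2.resize(z[140:250,180:380],None,fx=4,fy=4,interpolation=cv2.INTER_CUBIC))
E
```

```text
[0.4425 0.143  0.3388] [-5.000e-04  6.899e-01  7.239e-01 -6.000e-04] 30.95 [0.4 0.1 0.7] 0.27983463383617213
green [ 229  117   94   98 1902] [0.4798 0.1257 0.044 ] 0.0278 0.4427
green [253 152  10  26 224] [0.4453 0.1408 0.044 ] -0.006 0.4593
beige [    0     0   140   140 18533] [0.1647 0.2677 0.044 ] -0.2807 0.5984
beige [ 364   67  148   71 7291] [0.7084 0.2514 0.044 ] 0.2617 0.5582
beige [277 152  10  27 228] [0.4833 0.1419 0.044 ] 0.032 0.4588
beige [   0  165   75  116 4652] [0.0847 0.0324 0.044 ] -0.3711 0.3669
beige [356 191  30  27 540] [0.633 0.085 0.044] 0.1791 0.3953
beige [ 108  223   41   62 1397] [ 0.2317 -0.0277  0.044 ] -0.2268 0.3003
beige [232 275  32  32 259] [ 0.4354 -0.076   0.044 ] -0.0254 0.2432
beige [   0  299   79   49 1881] [ 0.0354 -0.1585  0.044 ] -0.4287 0.1784
beige [127 301  19  24 221] [ 0.236  -0.1428  0.044 ] -0.2276 0.1852
```

View pics/w17.png

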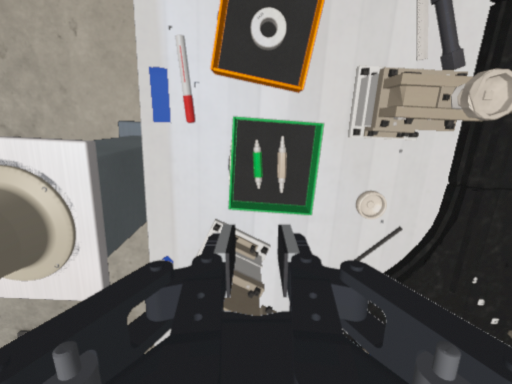

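View pics/t17c.png

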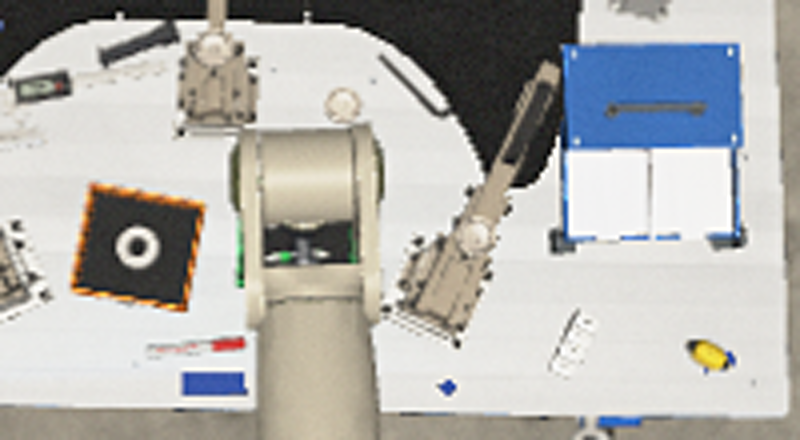

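The wrist view shows both pins in the green bin, at (258,164) and (281,164), and the ring in the orange bin at (268,28). In the top view, the step block, plug and marker are where they started.

```bash
python3 -c "
from h import *
print(r.job_done())"
```

```text
the job is handed in; nothing more can be done
None
```

The job is done and handed in at about 31 s of the 72 s allowed. The ring is in the orange bin and both pin gauges are in the green bin.

- **Tipping:** I lifted the tray by its handle to about 0.47 rad. Both pins and the ring slid to the front stops.
- **Lowered before picking:** I then lowered the pan to about 0.15 rad before picking, because the fingers point straight down and needed room behind the pins. The task didn't ask for this. I left the pan at that tilt.
- **Sorting order:** I moved the ring first, drawing it about 12 mm up the slope before lifting. The beige pin came next, then the green one.
- **Last checks:** The last wrist picture shows the ring lying flat in the orange bin and both pins lying apart on the green bin's floor. The last top view shows the step block, yellow plug and marker where they were at the start. The arm was clear of everything at about 0.34 m height, and the highest force I read was about 11 N.

No check failed or disagreed.

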